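# Push a terminal strip under the lip of a check nest and hold it on the contact

### The arm

A 6-joint arm with a two-finger parallel gripper is mounted at the origin on a cart in front of the work surface, level with it; the furniture and walls round the work are solid. World frame = base frame: x ahead of the robot, y to its left, z up, the work surface at z = 0. Lengths are in m, angles in degrees, forces in N, time in s.
With the tool pointing down it reaches from about 0.25 to 0.8 m from the base axis. Payload 3.9 kg.
Tool frame: the origin (TCP) lies on the centre line of the jaws, within the pads' length; the fingertips stand 8 mm ahead of it and the grasp point (between the pads) lies 11 mm behind it (r.finger_overhang is the distance from the TCP to the fingertips, in m); z points along the fingers, y is the direction in which the jaws open and shut (so a half turn about z gives the same grasp; the last joint's range is limited). The gripper opens to 85 mm and grips with 20 to 120 N. Pads are 22 mm wide; open, the fingers measure 114 mm over their backs; the gripper's body (76 mm by 85 mm) begins 54 mm behind the grasp point. The pads swing forward as they close: fully open they stand 13 mm farther back than shut.
Start: joints at [63.77, 14.897, -7.913, 67.191, 0, 90], TCP at [0.232, 0.471, 0.239] pointing down, gripper open.
Joint ranges: [-159.42, 159.42], [-47.68, 98.78], [-73.54, 78.23], [-108.79, 121.32], [-90, 84.71], [-180, 180]. Speed limits (degrees/s): [147.25, 147.25, 180, 180, 180, 180].

### API

Orientations are given as [roll, pitch, yaw] about the fixed x, y, z axes, in that order (R = Rz(yaw) Ry(pitch) Rx(roll)).
In Python, from bench import r gives the robot as it stands.
- The arm moves only by the tool send_rows, never from a script. Its argument "targets" is a list of rows, each an object with "xyz": the shift along the tool's x, y, z in m, a list of three; "twist": the turn, a rotation vector about the tool's x, y, z in degrees, a list of three. In form: [{"xyz": [tx, ty, tz], "twist": [wx, wy, wz]}, ...]. A call has 1 to 20 rows; each row shifts and turns the commanded pose from where the row before left it, along the tool's axes as they then stand; what a row does not reach is not made up. A row lasts 1/10 s, in which the tool goes at most 50 mm and 8.59 degrees, less where a joint would pass 70% of its speed; a pose out of reach is approached as far as the arm can. A call is refused whole if a number of a shift passes 0.05 or a number of a turn 8.59, either way. A call with a gripper value outside its range is refused whole. "jaw" is the finger opening in m, from 0 to 0.0854, set as the call begins (left out, the last holds). The fingers move at their own pace and stop on an object; the grip force is fixed at half the most. Time passes only in rows, so rows that do not move let the fingers close. It gives the time, the measured TCP pose, the force and the opening at its end, in the units of the state.
- r.read_state(): the state, without advancing time (a new reading comes with each control period).
- r.camera(name): name is "scene" or "side" or "wrist"; returns a dict with "frame" (384x512x3 uint8, red, green, blue), "fx", "fy", "cx", "cy" (pixels), "R" (3x3) and "t" (3): a world point X has camera coordinates R X + t. Camera axes: x right, y down, z forward; pixel columns grow to the right and rows downward; lengths in m; the calibration is good to about 2 mm. A picture is of the moment at which its call begins. There is no depth.
- r.finish_job(): hands the job in, once; it reports no verdict.
The state is a dict: "clock": time; "qpos": joint angles; "joint_vel": joint speeds; "tau": joint torques, N m; "ee_pos": TCP position; "eef_rot": TCP orientation; "wrist_force": force on the tool from outside, world axes, zero at the start; "ft_torque": the same for the moment, N m; "grip_width": opening from 0.0 (shut) to 1.0 (fully open).
Only numpy, scipy, OpenCV 4.12 (cv2) and the standard library are available. Lean on these libraries where they do the work, as an engineer would, in place of code of your own. Each camera call takes 0.05 s, during which the arm holds its last target.

### The job

The clamp arm of the check nest lies down across the lane: swing it up and over its centre so that it stays leaning back. Then lay the white screw terminal strip screws up in the lane, push it lengthwise, either end first, under the lip of the contact head until its end is fully home on the stop, and finish while still holding it pressed home there, because the sprung contact pushes it out again if it is let go. Leave the other things on the bench alone.

Things in the scene. Friction and masses are not known exactly. Their poses are not given: they have to be found in the camera images.
- terminal_strip: White screw terminal strip lying loose, screw heads up: five terminals in a row, 55 mm long (own y, ends 27 mm either side of the origin), 17 mm wide (own x), 17 mm high, 30 g. Origin: centre of its underside; z up through the screws. Grasp it across its width, best some 10 mm behind the middle: the front 14 mm goes under the lip. Either end may lead.
- nest: Check nest fixed to the bench: grey plate, x -65 to 95, y -102 to 58 mm of its own frame, 12 mm thick. Origin: bench level under the lane's middle line; own +x = push direction, away from the robot. Lane: flat plate top along y = 0. Clamp bracket at x 8 to 32, y -63 to -96, 68 mm high. A strip fully home has its origin at x = 41, y = 0, z = 12 mm, its y axis along nest x.
- lane_stop (a point): Point on the lane floor at the fixed stop in the mouth, where the strip's leading end rests when fully home: nest x = 68, y = 0, z = 12 mm (12 mm above the bench).
- lip_edge (a point): Middle of the lower front edge of the steel lip: nest x = 54, y = 0, z = 35 mm. Behind it is the contact head (x 54 to 92, 59 mm wide, top at z = 41 mm) with a mouth 23 mm wide and 23 mm high over the lane. In front its sides splay to 33 mm apart at x = 52; the lip has a small upturned edge out to x = 49, top at z = 41 mm. Keep the fingers short of x = 48.
- clamp_ball (a point): Centre of the black ball knob, 24 mm in diameter, at the clamp arm's free end, 120 mm from the pivot. With the arm down: nest x = 20, y = 45 mm, 60 mm above the bench; free air round it but for the arm's 9 mm neck on its -y side.
- clamp_pivot (a point): Pivot of the clamp arm: nest x = 20, y = -75 mm, 60 mm above the bench. The arm turns about the nest's x axis.
- clamp_arm (a joint): Clamp arm angle, rad: 0 level across the lane along nest +y (start), 1.57 upright, 2.3 leaning back on its stop on the -y side. A 12 mm steel bar, 120 g, whose rubber-footed spindle bars the lane when down. Little friction: let go short of upright it falls down again, past about 1.8 it falls back and stays open.
- contact_bar (a joint): Travel of the brass contact bar in the mouth, m: 0 sprung out (its face 8 mm in front of the stop), 0.008 when the strip is on the stop. Spring: 3.6 N at first touch, rising to 7.2 N on the stop.
- small_box: Small white lidded box 38 x 62 x 26 mm, a bystander; origin in the centre of its underside.
- round_tin: Low round white tin, 50 mm in diameter, 24 mm high, a bystander; origin in the centre of its underside.
- wire_spool: Spool of wire standing on end, 54 mm in diameter, 46 mm high, a bystander; origin in the centre of its underside.
- cutters: Side cutters 56 x 123 x 13 mm, lying flat, a bystander; origin in the centre of the underside.

How it is judged (in metres and radians):
On the way, in this order (a step that is already met when the one before it is completed fails the run):
1. the clamp arm has been swung over centre and is open (value of joint clamp_arm above 1.8 rad), for 0.3 s.
2. the strip is under the lip, pressed home against the sprung contact (value of joint contact_bar above 0.006 m and x of terminal_strip in the frame of nest above 0.038 m and y of terminal_strip in the frame of nest between -0.005 and 0.005 m and z of terminal_strip in the frame of nest below 0.018 m and angle between terminal_strip's own z axis and vertical below 0.12 rad and angle between the y axis of terminal_strip and the x axis of nest, either way round below 0.12 rad and contact force between terminal_strip and contact_bar above 3 N and contact force between the fingers and terminal_strip above 2 N and value of joint clamp_arm above 1.8 rad), for 0.3 s.
At the end, for the whole second after the job is handed in: Clamp arm leaning back (over 1.8 rad); strip screws up in the lane under the lip, within 3 mm of the stop and 5 mm of the middle line, straight within 0.12 rad; contact bar pushed in over 6 mm and pressing on it with over 3 N; the fingers still on the strip with over 2 N (all of step 2); the arm keeps its last pose, push and grip.
It fails at once if another loose thing on the bench was pushed away by more than 30 mm (distance of any of small_box, round_tin, wire_spool, cutters from where it was at the start of the episode above 0.03 m).
It also fails if it takes over 58 s, if anything falls off the work surface, if the arm or the gripper's body presses on something with over 40 N, if the wrist force passes 120 N, or if a joint passes its speed limit or range.

## Working session

There is one attempt and no reset: what is moved stays moved. The work goes in short steps, Python scripts to look and compute and a tool call to move; the robot and the scene stay as the last step left them, time stands still between calls to the robot, and variables do not carry over. Pictures are saved under pics/ and viewed, and the job is handed in when it is done.

Besides the shell and the picture viewer there is one more tool, called after "Request:" in YAML: its name, and indented under it one key for each argument. send_rows: Moves the arm, as the interface text tells. Its arguments: {"type":"object","properties":{"targets":{"type":"array"},"jaw":{"type":"number"}},"required":["targets"]}

```bash
ls; mkdir -p pics; python3 - <<'E'
from bench import r
import cv2
print(r.read_state())
for n in ("scene","side","wrist"):
    c=r.camera(n); cv2.imwrite(f"pics/{n}0.png",c["frame"][:,:,::-1])
    print(n,c["fx"],c["fy"],c["cx"],c["cy"],c["R"],c["t"])
E
```

```text
pics
{'clock': 0.0, 'qpos': array([ 6.37712465e+01,  1.49349160e+01, -7.98517825e+00,  6.71909496e+01,
        2.29714532e-04,  9.00014151e+01]), 'joint_vel': array([ 0.07119053,  0.00921609, -0.14129566,  0.02713408, -0.03114357,
        0.03519067]), 'tau': array([ 2.68803444e-03, -4.05674565e+01,  2.53924870e+01,  1.85624178e-02,
        1.35028995e-04, -5.82953035e-06]), 'ee_pos': array([0.23173159, 0.47034762, 0.23847621]), 'eef_rot': array([-1.79888956e+02, -2.26971480e-04,  1.53769831e+02]), 'wrist_force': array([ 0.26022508, -0.15365353, -1.08526977]), 'ft_torque': array([0.01276145, 0.06915798, 0.00170064]), 'grip_width': 0.9983347487356508}
scene 404.2051852901239 404.2051852901239 252.4622761618871 189.57241587341122 [[ 0.5850798  -0.81092066  0.00945077]
 [-0.60401614 -0.44351513 -0.66216224]
 [ 0.5411526   0.38170933 -0.74930091]] [-0.15968808  0.51227315  0.61682996]
side 426.4150946186557 426.4150946186557 257.215220733858 190.0282152905305 [[-0.96605881 -0.25773547 -0.01740151]
 [-0.10646013  0.45860608 -0.88223959]
 [ 0.23536487 -0.85044276 -0.470479  ]] [0.64361266 0.03451778 0.99186306]
wrist 269.7565821887327 269.7565821887327 257.2589924783339 188.11489187840505 [[ 0.44248116  0.89677568 -0.00194801]
 [ 0.85404074 -0.42073059  0.30594147]
 [ 0.27354129 -0.13703702 -0.95204833]] [-0.52428986 -0.0398251   0.38002982]
```

View pics/scene0.png

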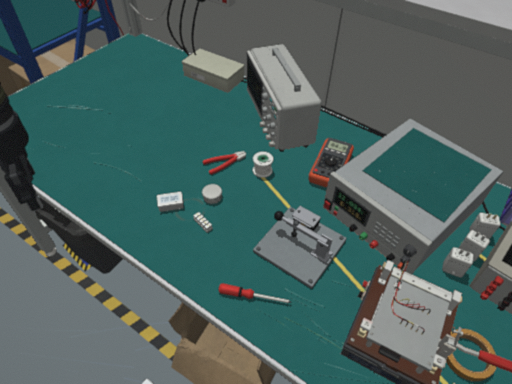

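View pics/side0.png

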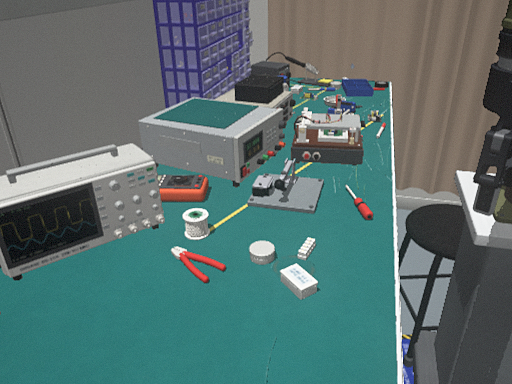

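View pics/wrist0.png

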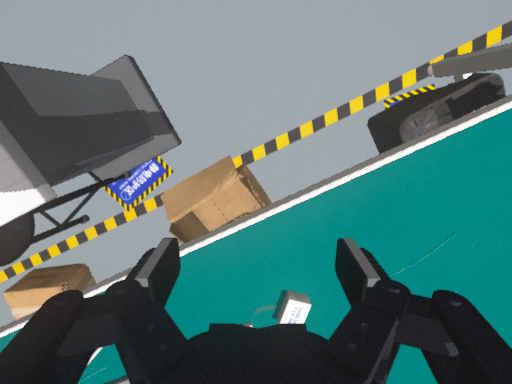

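The scene view shows the strip near (203,222), the nest near (300,245) with the ball near (279,216), the box at (170,202), the tin at (212,194), the spool at (263,164) and the cutters at (225,162). The wrist view shows only the box edge. I'll enlarge the crops next.

```bash
cat > h.py <<'E'
import numpy as np, cv2
from bench import r
def proj(c,X):
    p=c["R"]@np.asarray(X,float)+np.asarray(c["t"]).ravel(); return np.array([c["fx"]*p[0]/p[2]+c["cx"],c["fy"]*p[1]/p[2]+c["cy"]])
def back(c,u,v,z):
    R=np.array(c["R"]);t=np.array(c["t"]).ravel()
    d=R.T@np.array([(u-c["cx"])/c["fx"],(v-c["cy"])/c["fy"],1]);o=-R.T@t
    return o+d*(z-o[2])/d[2]
def crop(c,name,u0,v0,w,h,s):
    im=cv2.resize(c["frame"][v0:v0+h,u0:u0+w,::-1],None,fx=s,fy=s,interpolation=cv2.INTER_CUBIC)
    for k in range(0,w,10):
        cv2.line(im,(k*s,0),(k*s,6),(0,255,255),1)
        if k%20==0: cv2.putText(im,str(u0+k),(k*s,16),0,.35,(0,255,255),1)
    for k in range(0,h,10):
        cv2.line(im,(0,k*s),(6,k*s),(0,255,255),1)
        if k%20==0: cv2.putText(im,str(v0+k),(6,k*s+4),0,.35,(0,255,255),1)
    cv2.imwrite("pics/"+name,im)
E
python3 - <<'E'
from h import *
c=r.camera("scene"); crop(c,"s1.png",245,195,110,90,7); crop(c,"s1b.png",150,145,110,90,7)
c=r.camera("side"); crop(c,"d1.png",235,145,110,80,7); crop(c,"d1b.png",235,220,110,80,7)
E
```

```text
(no output)
```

View pics/s1.png

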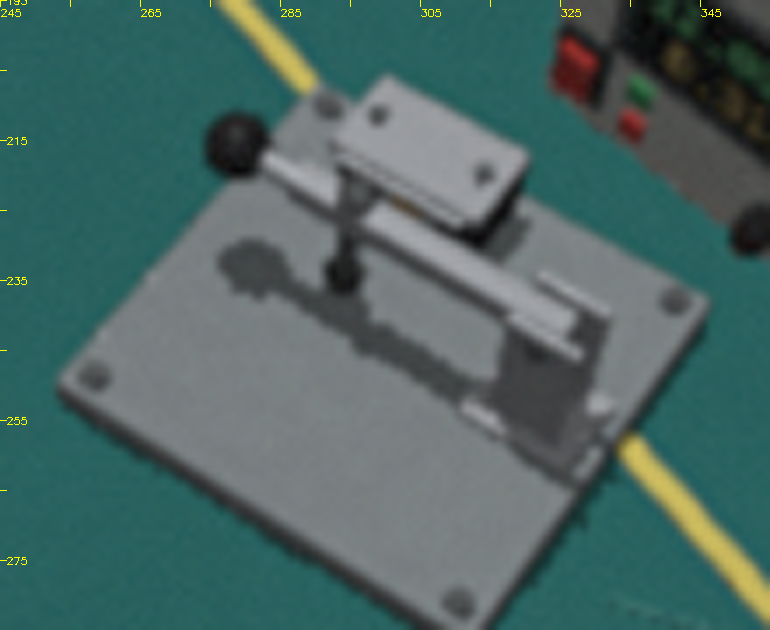

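View pics/s1b.png

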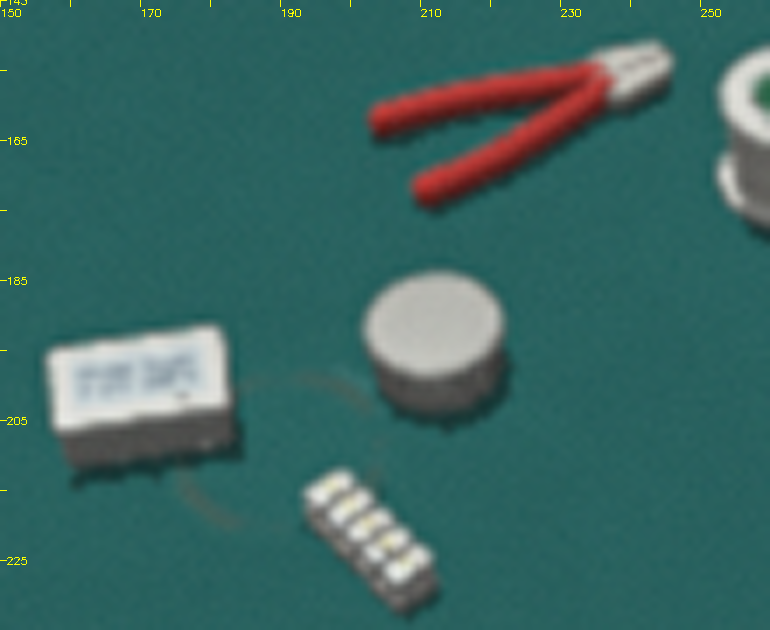

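View pics/d1.png

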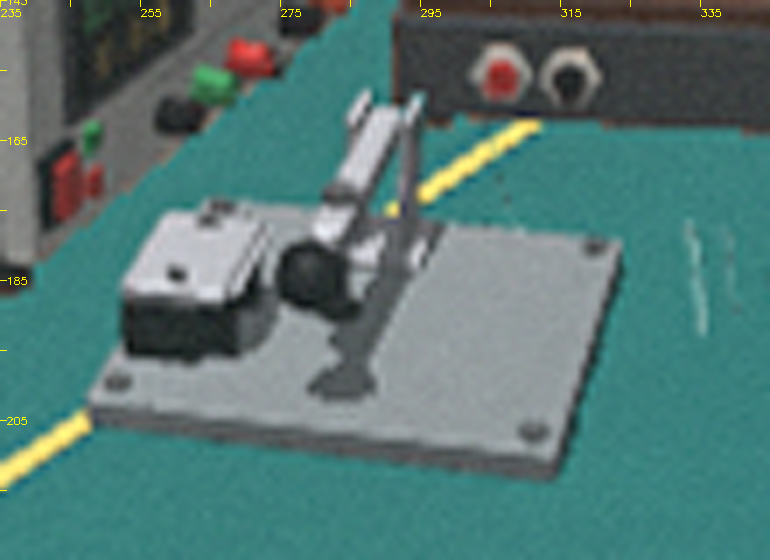

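View pics/d1b.png

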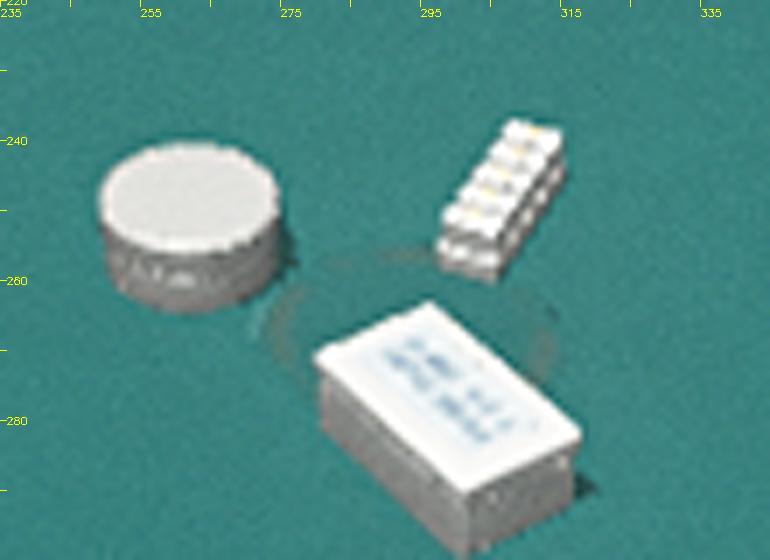

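```bash
cat > fit.py <<'E'
from h import *
from scipy.optimize import least_squares
S=r.camera("scene");D=r.camera("side")
def s(u,v):return (S,245+u/7,195+v/7)
def d(u,v):return (D,235+u/7,145+v/7)
N=[((-65,58,12),s(60,380)),((95,-102,12),s(710,300)),((20,45,60),s(237,145)),((92,29.5,41),s(388,75)),((92,-29.5,41),s(530,157)),
((95,58,12),d(90,403)),((-65,58,12),d(558,465)),((-65,-102,12),d(622,242)),((20,45,60),d(312,275))]
def T(p,P):
    x,y,a=p;c_,s_=np.cos(a),np.sin(a);P=np.array(P)/1000
    return np.array([x+c_*P[0]-s_*P[1],y+s_*P[0]+c_*P[1],P[2]])
def fit(N,p0):
    f=lambda p:np.concatenate([proj(c,T(p,P))-[u,v] for P,(c,u,v) in N])
    o=least_squares(f,p0,loss="soft_l1");print(o.x[:2],np.degrees(o.x[2]));print(np.round(f(o.x).reshape(-1,2),1).tolist());return o.x
n=fit(N,[.5,.0,0])
print("ball",T(n,(20,45,60)),"pivot",T(n,(20,-75,60)),"home",T(n,(41,0,12)))
def s2(u,v):return (S,150+u/7,145+v/7)
def d2(u,v):return (D,235+u/7,220+v/7)
g=back(S,202.8,219,.017);print(g)
# own y long: far end? scene: strip runs from upper-left to lower-right
M=[((-8.5,27,17),0)]
for c,u,v in [s2(308,488),s2(345,470),s2(433,555),s2(405,612),d2(510,120),d2(562,135),d2(440,255),d2(497,280),d2(567,178)]:
    print(np.round(back(c,u,v,0),3),np.round(back(c,u,v,.017),3))
for nm,c,u,v in [("tin",S,150+435/7,145+320/7),("box",S,150+140/7,145+375/7)]: print(nm,back(c,u,v,.025))
E
python3 fit.py
```

```text
[0.55372189 0.0989899 ] -0.7000737018419115
[[-1.6, 0.4], [0.1, 0.3], [-0.4, 0.6], [-0.6, -0.4], [0.2, -0.5], [-0.9, -1.4], [-0.2, -1.9], [0.3, -0.7], [-0.2, -0.2]]
ball [0.57427022 0.14374217 0.06      ] pivot [0.57280402 0.02375113 0.06      ] home [0.59471883 0.09848895 0.012     ]
[0.48754968 0.30413444 0.017     ]
[0.494 0.34  0.   ] [0.485 0.33  0.017]
[0.508 0.335 0.   ] [0.499 0.325 0.017]
[0.497 0.285 0.   ] [0.488 0.276 0.017]
[0.473 0.277 0.   ] [0.464 0.269 0.017]
[0.489 0.253 0.   ] [0.486 0.278 0.017]
[0.473 0.257 0.   ] [0.47  0.282 0.017]
[0.498 0.323 0.   ] [0.494 0.346 0.017]
[0.48  0.331 0.   ] [0.477 0.353 0.017]
[0.468 0.279 0.   ] [0.466 0.302 0.017]
tin [0.56663606 0.33942452 0.025     ]
box [0.48375867 0.40790177 0.025     ]
```

```bash
cat > go.py <<'E'
import sys
from h import *
from scipy.spatial.transform import Rotation as Ro
def to(x,y,z,yaw=None):
    st=r.read_state();R=Ro.from_euler('xyz',st['eef_rot'],degrees=True)
    if yaw is not None:
        G=Ro.from_euler('xyz',[180,0,yaw],degrees=True)
        print("twist",np.round((R.inv()*G).as_rotvec(degrees=True),2)); R=G
    print("t",st['clock'],"pos",np.round(st['ee_pos'],4),"rot",np.round(st['eef_rot'],2),"shift after twist",np.round(R.inv().apply(np.array([x,y,z])-st['ee_pos']),4))
if __name__=="__main__": to(*map(float,sys.argv[1:]))
E
python3 go.py .574 .144 .15 89.3
```

```text
twist [-2.000e-02  1.000e-02  6.447e+01]
t 0.35 pos [0.232  0.4708 0.2391] rot [-179.98   -0.    153.77] shift after twist [-0.3226  0.346   0.0891]
```

Request:
send_rows:
  targets:
    - {"xyz": [0, 0, 0], "twist": [0, 0, 8.06]}
    - {"xyz": [0, 0, 0], "twist": [0, 0, 8.06]}
    - {"xyz": [0, 0, 0], "twist": [0, 0, 8.06]}
    - {"xyz": [0, 0, 0], "twist": [0, 0, 8.06]}
    - {"xyz": [0, 0, 0], "twist": [0, 0, 8.06]}
    - {"xyz": [0, 0, 0], "twist": [0, 0, 8.06]}
    - {"xyz": [0, 0, 0], "twist": [0, 0, 8.06]}
    - {"xyz": [0, 0, 0], "twist": [0, 0, 8.06]}

```text
clock: 1.15
ee_pos: [0.232, 0.4709, 0.2393]
eef_rot: [-180.0, 0.0, 89.0]
wrist_force: [0.3, 0.0, 0.1]
grip_width: 1.0
```

Request:
send_rows:
  targets:
    - {"xyz": [-0.027, 0.029, 0.005], "twist": [0, 0, 0]}
    - {"xyz": [-0.027, 0.029, 0.005], "twist": [0, 0, 0]}
    - {"xyz": [-0.027, 0.029, 0.005], "twist": [0, 0, 0]}
    - {"xyz": [-0.027, 0.029, 0.005], "twist": [0, 0, 0]}
    - {"xyz": [-0.027, 0.029, 0.005], "twist": [0, 0, 0]}
    - {"xyz": [-0.027, 0.029, 0.005], "twist": [0, 0, 0]}
    - {"xyz": [-0.027, 0.029, 0.005], "twist": [0, 0, 0]}
    - {"xyz": [-0.027, 0.029, 0.005], "twist": [0, 0, 0]}
    - {"xyz": [-0.027, 0.029, 0.005], "twist": [0, 0, 0]}
    - {"xyz": [-0.027, 0.029, 0.005], "twist": [0, 0, 0]}
    - {"xyz": [-0.027, 0.029, 0.005], "twist": [0, 0, 0]}
    - {"xyz": [-0.026, 0.027, 0.005], "twist": [0, 0, 0]}
    - {"xyz": [0, 0, 0], "twist": [0, 0, 0]}
    - {"xyz": [0, 0, 0], "twist": [0, 0, 0]}

```text
clock: 2.55
ee_pos: [0.574, 0.143, 0.1788]
eef_rot: [-179.9, -0.0, 89.2]
wrist_force: [-0.5, -0.5, 0.6]
grip_width: 1.001
```

```bash
python3 - <<'E'
from h import *
from go import to
to(.574,.144,.055,89.3)
c=r.camera("wrist"); cv2.imwrite("pics/w2.png",c["frame"][:,:,::-1])
print(proj(c,[.574,.144,.06]), proj(c,[.579,.144,.06]))
c=r.camera("scene");cv2.imwrite("pics/s2.png",c["frame"][:,:,::-1])
E
```

```text
twist [-0.07 -0.01 -0.11]
t 2.55 pos [0.574  0.143  0.1788] rot [-1.7993e+02 -1.0000e-02  8.9190e+01] shift after twist [ 0.001  -0.      0.1238]
[256.9611911  184.51021379] [262.05335477 184.44098855]
```

View pics/w2.png

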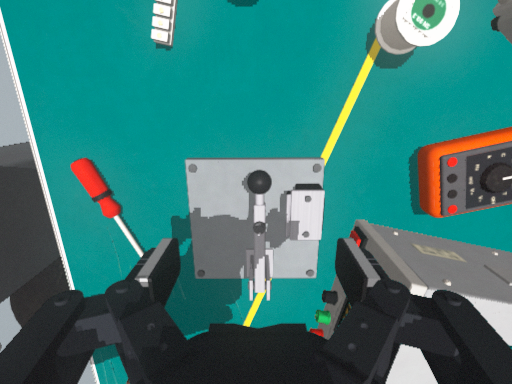

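View pics/s2.png

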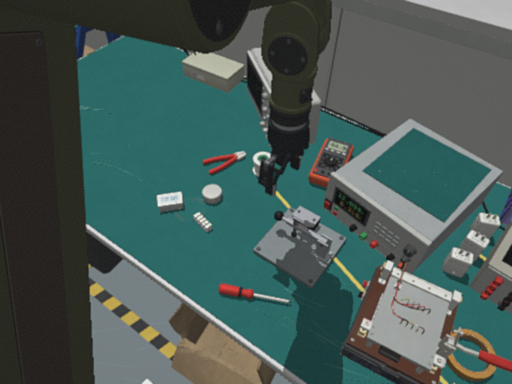

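The wrist view shows the ball at (259,182), and the plate corners at about (187,160), (325,159), (320,277) and (196,278). I'll refine the fit with these.

```bash
python3 - <<'E'
from h import *
c=r.camera("wrist"); crop(c,"w2c.png",180,150,155,135,5)
crop(c,"w2d.png",140,0,60,60,8)
import pickle; pickle.dump({k:c[k] for k in ("fx","fy","cx","cy","R","t")},open("w2.pkl","wb"))
E
```

```text
(no output)
```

View pics/w2c.png

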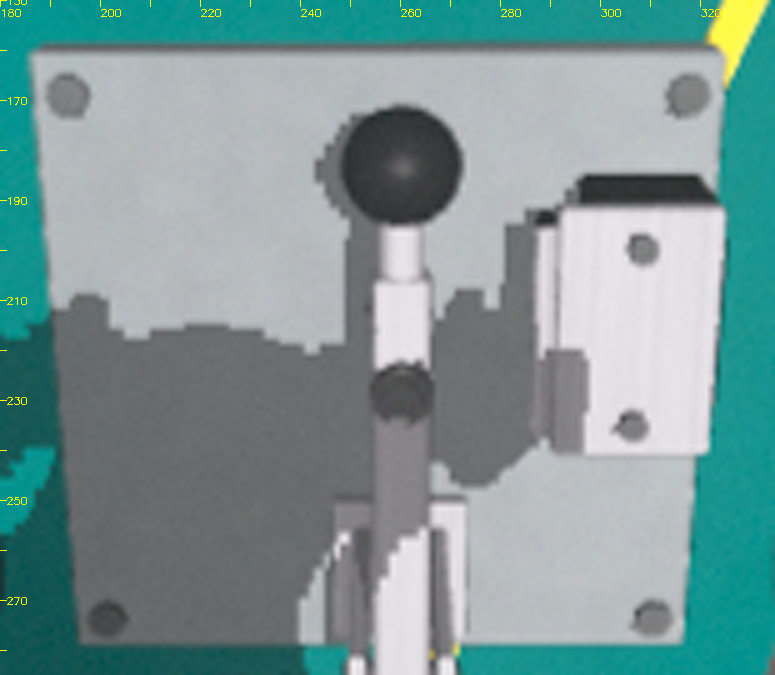

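View pics/w2d.png

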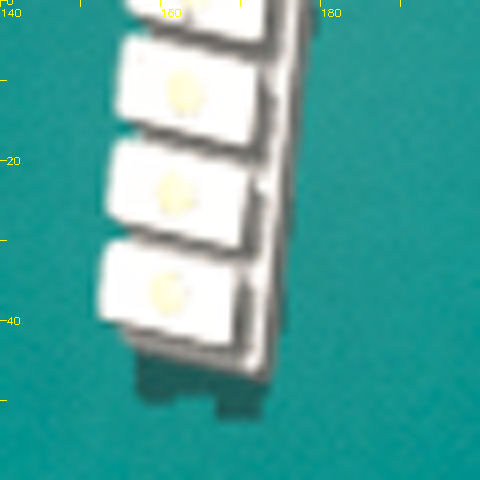

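```bash
cat >> fit.py <<'E'
import pickle
W=pickle.load(open("w2.pkl","rb"))
print("---- with wrist")
w=lambda u,v:(W,180+u/5,150+v/5)
NW=[((-65,58,12),w(32,55)),((95,58,12),w(724,52)),((95,-102,12),w(683,643)),((-65,-102,12),w(80,643)),((20,45,60),w(402,165)),((92,29.5,41),w(725,207)),((92,-29.5,41),w(709,453))]
fit(NW,n); n=fit(N+NW,n)
print("ball",T(n,(20,45,60)),"pivot",T(n,(20,-75,60)),"home",T(n,(41,0,12)))
for u,v in [(168,292),(175,192),(184,94)]: print("screw",back(W,140+u/8,u*0+v/8,.017))
E
python3 fit.py | sed -n '/wrist/,$p'
```

```text
---- with wrist
[0.55550848 0.10155484] -0.35947957124465263
[[-1.9, -0.6], [0.4, -0.8], [-0.0, 0.5], [-0.8, 1.1], [-0.9, 0.1], [2.0, 0.1], [1.4, 0.3]]
[0.55501521 0.10111448] -0.3679777015140656
[[-2.0, -0.3], [-0.5, -0.7], [-1.0, -0.2], [-1.3, -1.2], [-0.5, -1.4], [-1.6, -0.9], [-0.8, -1.6], [-0.5, -0.5], [-0.9, 0.2], [-2.3, -0.2], [-0.0, -0.4], [-0.4, 0.8], [-1.1, 1.4], [-1.4, 0.5], [1.5, 0.5], [0.9, 0.7]]
ball [0.57530381 0.1459851  0.06      ] pivot [0.57453312 0.02598758 0.06      ] home [0.59601437 0.10085116 0.012     ]
screw [0.48095289 0.28449658 0.017     ]
screw [0.48310558 0.2952225  0.017     ]
screw [0.48541935 0.30547439 0.017     ]
```

Request:
send_rows:
  targets:
    - {"xyz": [0.003, 0.0015, 0.02], "twist": [0, 0, -0.3]}
    - {"xyz": [0, 0, 0.02], "twist": [0, 0, 0]}
    - {"xyz": [0, 0, 0.02], "twist": [0, 0, 0]}
    - {"xyz": [0, 0, 0.02], "twist": [0, 0, 0]}
    - {"xyz": [0, 0, 0.02], "twist": [0, 0, 0]}
    - {"xyz": [0, 0, 0.014], "twist": [0, 0, 0]}
    - {"xyz": [0, 0, 0.01], "twist": [0, 0, 0]}
    - {"xyz": [0, 0, 0], "twist": [0, 0, 0]}
    - {"xyz": [0, 0, 0], "twist": [0, 0, 0]}
  jaw: 0.05

```text
clock: 3.7
ee_pos: [0.5757, 0.1471, 0.0558]
eef_rot: [180.0, -0.0, 89.6]
wrist_force: [0.5, -0.1, 0.8]
grip_width: 0.587
```

```bash
python3 - <<'E'
from h import *
c=r.camera("wrist"); cv2.imwrite("pics/w3.png",c["frame"][:,:,::-1])
c=r.camera("side");crop(c,"d3.png",235,115,110,100,7)
E
```

```text
(no output)
```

View pics/w3.png

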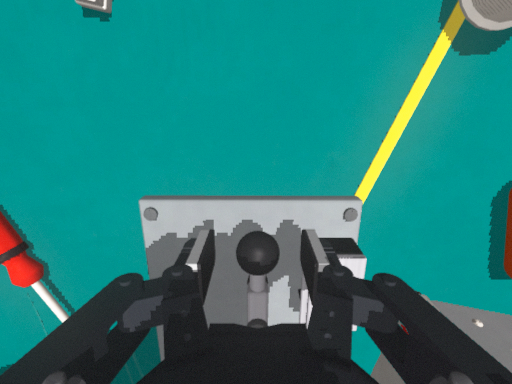

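View pics/d3.png

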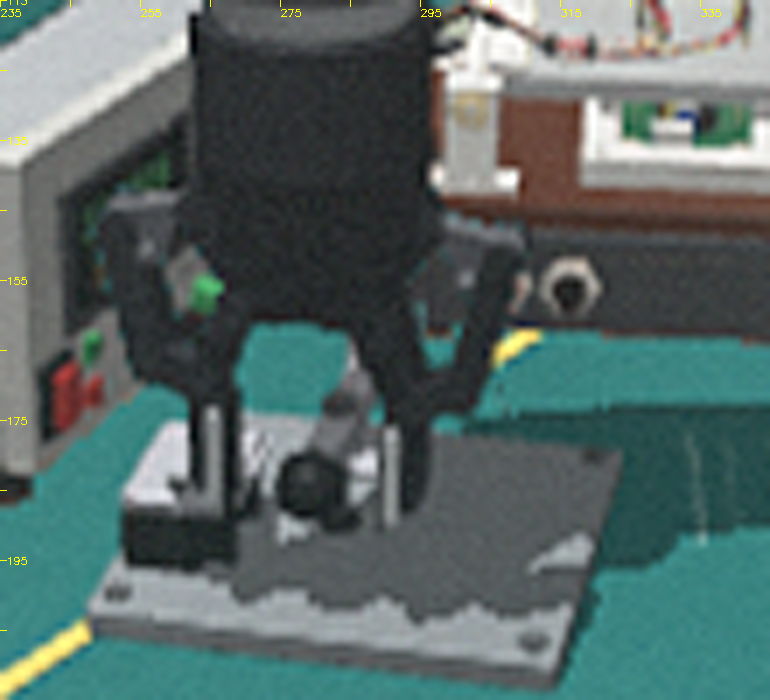

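Side and wrist views show the ball (wrist 258,253) centred between the pads. I'll close on it and check the power supply's clearance.

Request:
send_rows:
  targets:
    - {"xyz": [0, 0, 0], "twist": [0, 0, 0]}
    - {"xyz": [0, 0, 0], "twist": [0, 0, 0]}
    - {"xyz": [0, 0, 0], "twist": [0, 0, 0]}
    - {"xyz": [0, 0, 0], "twist": [0, 0, 0]}
    - {"xyz": [0, 0, 0], "twist": [0, 0, 0]}
  jaw: 0.01

```text
clock: 4.3
ee_pos: [0.5757, 0.1468, 0.0563]
eef_rot: [180.0, -0.0, 89.6]
wrist_force: [-1.4, 0.0, 4.9]
grip_width: 0.242
```

```bash
python3 - <<'E'
from h import *
S=r.camera("scene")
for u,v in [(330,208),(365,240),(398,262)]: print(back(S,u,v,0),back(S,u,v,.03))
p=(.026,.06);t0=0
th=np.radians(np.arange(0,120,9.5)); P=np.c_[.026+.12*np.cos(th),.06+.12*np.sin(th)]
print(np.round(np.diff(P,axis=0),4))
E
```

```text
[0.71520901 0.07487113 0.        ] [0.69106591 0.06692698 0.03      ]
[ 0.67775353 -0.0403392   0.        ] [ 0.65500992 -0.04397862  0.03      ]
[ 0.66675202 -0.12821595  0.        ] [ 0.64441947 -0.12857193  0.03      ]
[[-0.0016  0.0198]
 [-0.0049  0.0193]
 [-0.008   0.0182]
 [-0.0109  0.0166]
 [-0.0135  0.0146]
 [-0.0157  0.0122]
 [-0.0175  0.0094]
 [-0.0188  0.0064]
 [-0.0196  0.0032]
 [-0.0199 -0.0001]
 [-0.0196 -0.0034]
 [-0.0188 -0.0066]]
```

```bash
python3 - <<'E'
from h import *
c=r.camera("side");crop(c,"d4.png",250,145,60,60,10)
E
```

```text
(no output)
```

View pics/d4.png

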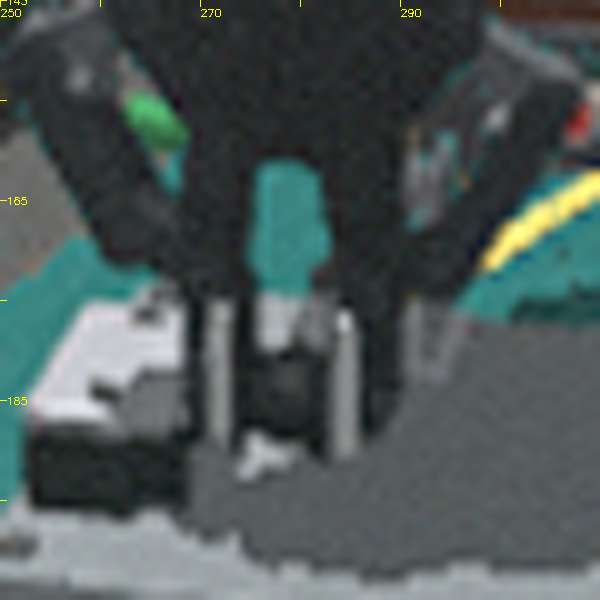

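Request:
send_rows:
  targets:
    - {"xyz": [-0.0003, 0, -0.0099], "twist": [0, 0, 0]}
    - {"xyz": [-0.0013, 0, -0.0099], "twist": [0, 0, 0]}
    - {"xyz": [-0.002, 0, -0.0098], "twist": [0, 0, 0]}
    - {"xyz": [-0.0029, 0, -0.0095], "twist": [0, 0, 0]}
    - {"xyz": [-0.0036, 0, -0.0093], "twist": [0, 0, 0]}
    - {"xyz": [-0.0044, 0, -0.0089], "twist": [0, 0, 0]}
    - {"xyz": [-0.0109, 0, -0.0166], "twist": [0, 0, 0]}
    - {"xyz": [-0.0135, 0, -0.0146], "twist": [0, 0, 0]}

```text
clock: 5.2
ee_pos: [0.5752, 0.1064, 0.1442]
eef_rot: [-180.0, 0.1, 89.6]
wrist_force: [4.9, -5.9, -8.3]
grip_width: 0.239
```

```bash
python3 - <<'E'
from h import *
print(r.read_state()["ee_pos"],r.read_state()["wrist_force"])
c=r.camera("side");crop(c,"d5.png",235,105,110,110,6)
E
```

```text
[0.57517401 0.10644271 0.14417435] [ 4.94572222 -5.86148296 -8.32574912]
```

View pics/d5.png

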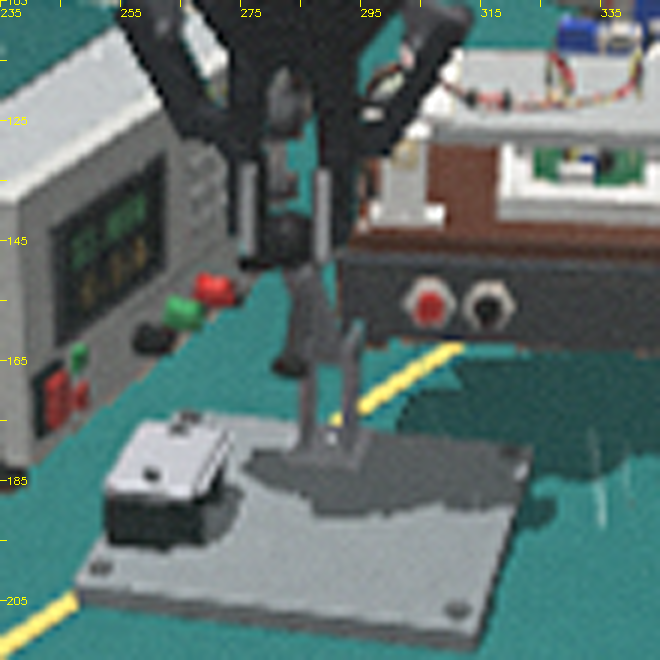

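The ball is held, and the arm has risen about 45–50°. Forces are small, so I continue the arc.

Request:
send_rows:
  targets:
    - {"xyz": [-0.0157, 0, -0.0122], "twist": [0, 0, 0]}
    - {"xyz": [-0.0175, 0, -0.0094], "twist": [0, 0, 0]}
    - {"xyz": [-0.0188, 0, -0.0064], "twist": [0, 0, 0]}
    - {"xyz": [-0.0196, 0, -0.0032], "twist": [0, 0, 0]}
    - {"xyz": [-0.0199, 0, 0.0001], "twist": [0, 0, 0]}
    - {"xyz": [-0.0196, 0, 0.0034], "twist": [0, 0, 0]}
    - {"xyz": [-0.0188, 0, 0.0066], "twist": [0, 0, 0]}
    - {"xyz": [-0.0085, 0, 0.0042], "twist": [0, 0, 0]}
    - {"xyz": [0, 0, 0], "twist": [0, 0, 0]}
    - {"xyz": [0, 0, 0], "twist": [0, 0, 0]}

```text
clock: 6.25
ee_pos: [0.5742, -0.0303, 0.1613]
eef_rot: [180.0, -0.1, 89.6]
wrist_force: [-0.3, -0.1, -0.1]
grip_width: 0.121
```

```bash
python3 - <<'E'
from h import *
c=r.camera("side");crop(c,"d6.png",235,85,110,130,6)
c=r.camera("scene");crop(c,"s6.png",235,155,130,110,6)
E
```

```text
(no output)
```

View pics/d6.png

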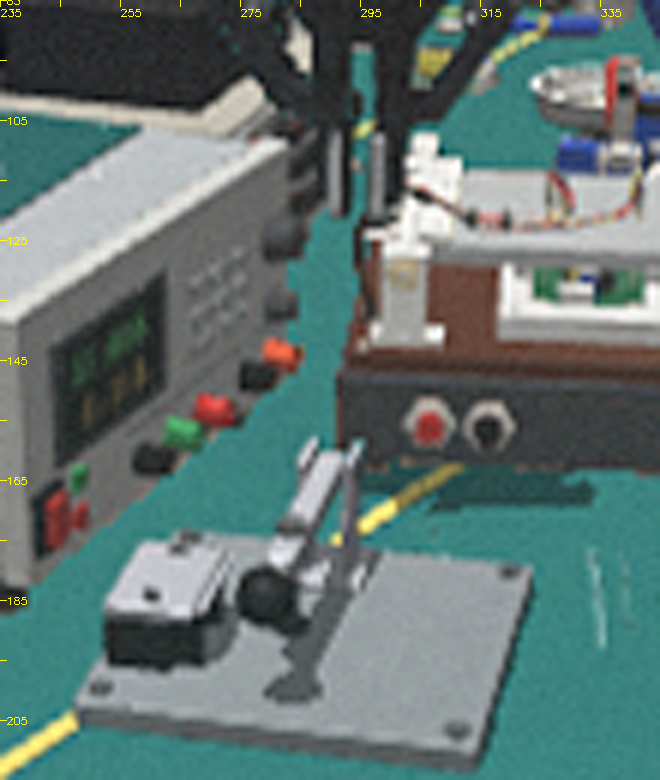

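View pics/s6.png

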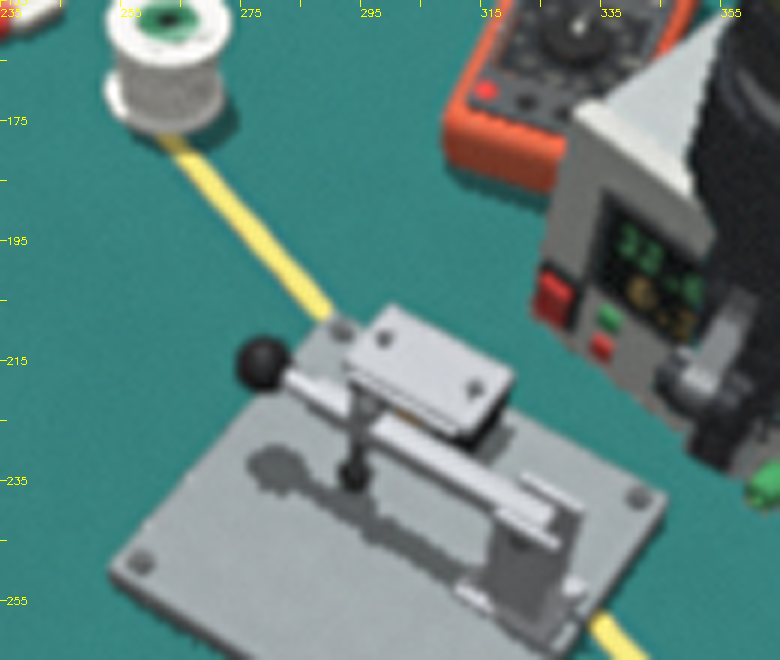

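The ball slipped out partway, and the arm is down again (ball at scene (279,215)). The force pulled inward and the ball sat near the pad tips. I'll grip lower and follow the force in shorter steps.

Request:
send_rows:
  targets:
    - {"xyz": [0.025, 0, 0], "twist": [0, 0, 0]}
    - {"xyz": [0.025, 0, 0], "twist": [0, 0, 0]}
    - {"xyz": [0.025, 0, 0], "twist": [0, 0, 0]}
    - {"xyz": [0.025, 0, 0], "twist": [0, 0, 0]}
    - {"xyz": [0.025, 0, 0], "twist": [0, 0, 0]}
    - {"xyz": [0.025, 0, 0], "twist": [0, 0, 0]}
    - {"xyz": [0.025, 0.001, 0], "twist": [0, 0, 0]}
    - {"xyz": [0.002, 0, 0.02], "twist": [0, 0, 0]}
    - {"xyz": [0, 0, 0.025], "twist": [0, 0, 0]}
    - {"xyz": [0, 0, 0.025], "twist": [0, 0, 0]}
    - {"xyz": [0, 0, 0.025], "twist": [0, 0, 0]}
    - {"xyz": [0, 0, 0.016], "twist": [0, 0, 0]}
    - {"xyz": [0, 0, 0], "twist": [0, 0, 0]}
    - {"xyz": [0, 0, 0], "twist": [0, 0, 0]}
  jaw: 0.05

```text
clock: 7.75
ee_pos: [0.5765, 0.147, 0.05]
eef_rot: [-180.0, -0.0, 89.6]
wrist_force: [0.3, 0.1, 0.0]
grip_width: 0.586
```

```bash
python3 - <<'E'
from h import *
c=r.camera("wrist");crop(c,"w7.png",190,190,140,120,5)
print(proj(c,[.5755,.146,.06]))
E
```

```text
[254.52025801 259.43143457]
```

View pics/w7.png

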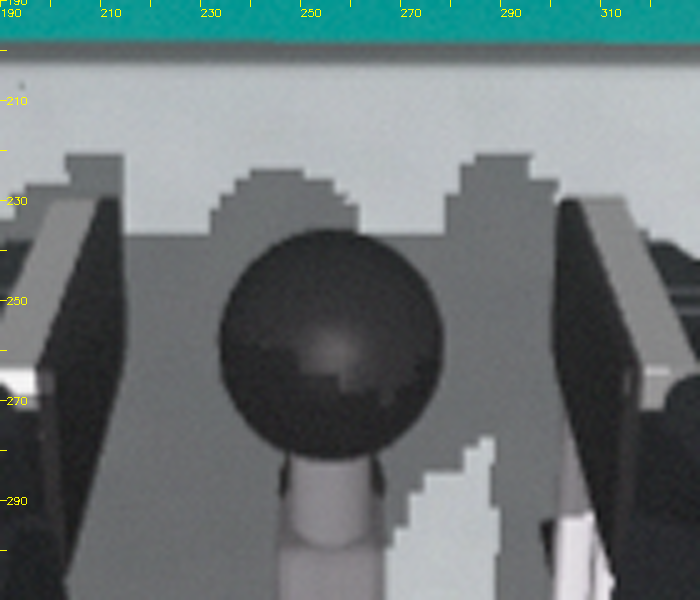

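The ball is at (256,259), centred between the pads (214 to 300) and matching the predicted position. Closing.

Request:
send_rows:
  targets:
    - {"xyz": [-0.0005, 0, 0], "twist": [0, 0, 0]}
    - {"xyz": [0, 0, 0], "twist": [0, 0, 0]}
    - {"xyz": [0, 0, 0], "twist": [0, 0, 0]}
    - {"xyz": [0, 0, 0], "twist": [0, 0, 0]}
    - {"xyz": [0, 0, 0], "twist": [0, 0, 0]}
    - {"xyz": [0, 0, 0], "twist": [0, 0, 0]}
  jaw: 0.0

```text
clock: 8.4
ee_pos: [0.5758, 0.1462, 0.0513]
eef_rot: [-180.0, -0.1, 89.6]
wrist_force: [-4.3, 0.3, 7.5]
grip_width: 0.242
```

Request:
send_rows:
  targets:
    - {"xyz": [-0.0003, 0, -0.0099], "twist": [0, 0, 0]}
    - {"xyz": [-0.0013, 0, -0.0099], "twist": [0, 0, 0]}
    - {"xyz": [-0.002, 0, -0.0098], "twist": [0, 0, 0]}
    - {"xyz": [-0.0029, 0, -0.0095], "twist": [0, 0, 0]}

```text
clock: 8.8
ee_pos: [0.5757, 0.1384, 0.0893]
eef_rot: [-179.9, 0.1, 89.6]
wrist_force: [-2.7, -2.4, -4.5]
grip_width: 0.244
```

Request:
send_rows:
  targets:
    - {"xyz": [-0.004, 0, -0.0092], "twist": [0, 0, 0]}
    - {"xyz": [-0.0048, 0, -0.0088], "twist": [0, 0, 0]}
    - {"xyz": [-0.0056, 0, -0.0084], "twist": [0, 0, 0]}
    - {"xyz": [-0.0062, 0, -0.0078], "twist": [0, 0, 0]}
    - {"xyz": [0, 0, 0], "twist": [0, 0, 0]}

```text
clock: 9.3
ee_pos: [0.5755, 0.1155, 0.1233]
eef_rot: [-179.9, 0.3, 89.5]
wrist_force: [-2.9, -6.7, -7.4]
grip_width: 0.237
```

```bash
python3 - <<'E'
from h import *
print(r.read_state())
c=r.camera("side");crop(c,"d8.png",255,105,60,80,9)
E
```

```text
{'clock': 9.3, 'qpos': array([ 11.49036287,  24.95506761, -10.7332745 ,  54.4561099 ,
        -0.2602747 , 101.97476727]), 'joint_vel': array([ 0.33352611,  0.59778837, -0.60559523, -1.32153885,  0.37135301,
        0.18797568]), 'tau': array([  3.15014094, -53.29253197,  28.3356142 ,  -1.37322664,
         1.78992178,   0.3899831 ]), 'ee_pos': array([0.57545599, 0.11552891, 0.12326365]), 'eef_rot': array([-179.91269211,    0.28458137,   89.51614052]), 'wrist_force': array([-2.89589989, -6.73388933, -7.40354672]), 'ft_torque': array([-1.26862781,  0.4605916 ,  0.39314578]), 'grip_width': 0.2365510160038232}
```

View pics/d8.png

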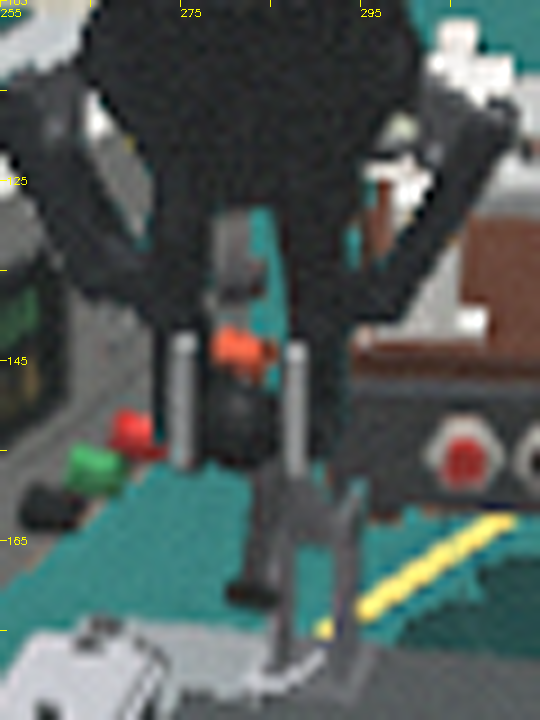

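```bash
python3 - <<'E'
from h import *
c=r.camera("side");R=np.array(c["R"]);t=np.array(c["t"]).ravel();o=-R.T@t
for u,v in [(281.4,152.2),(283,144.7),(279.6,184.3)]:
    d=R.T@np.array([(u-c["cx"])/c["fx"],(v-c["cy"])/c["fy"],1]);print(o+d*(.5755-o[0])/d[0], o+d*(.574-o[0])/d[0])
E
```

```text
[0.5755     0.11886267 0.12857486] [0.574      0.12601262 0.13167879]
[0.5755     0.10191583 0.14010178] [0.574      0.10920431 0.14311149]
[0.5755     0.13547833 0.05511966] [0.574      0.14249246 0.05882402]
```

Request:
send_rows:
  targets:
    - {"xyz": [-0.0024, 0, 0.0018], "twist": [0, 0, 0]}
    - {"xyz": [0, 0, 0], "twist": [0, 0, 0]}
    - {"xyz": [0, 0, 0], "twist": [0, 0, 0]}

```text
clock: 9.7
ee_pos: [0.5756, 0.1166, 0.1214]
eef_rot: [-179.9, -0.1, 89.6]
wrist_force: [-5.7, -0.5, -0.9]
grip_width: 0.239
```

```bash
python3 - <<'E'
from h import *
print(r.read_state()["ft_torque"])
c=r.camera("wrist");crop(c,"w9.png",190,190,140,120,5)
E
```

```text
[0.17548675 1.10027321 0.43453661]
```

View pics/w9.png

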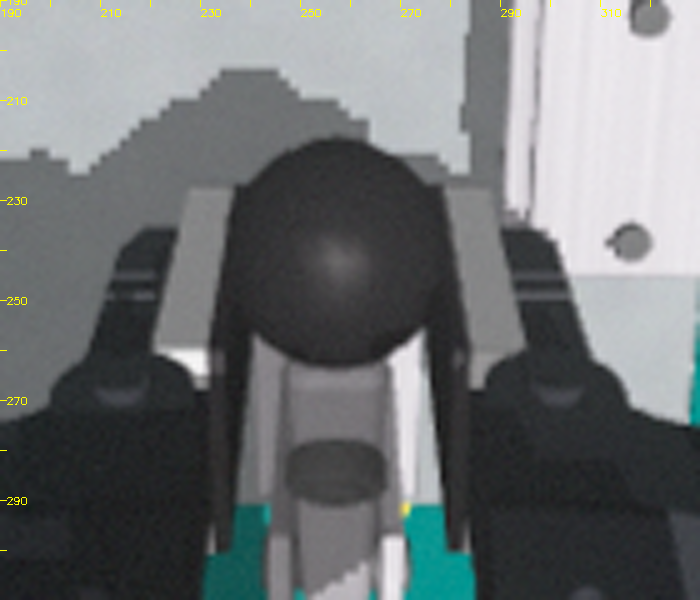

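```bash
python3 - <<'E'
from h import *
c=r.camera("wrist");R=np.array(c["R"]);t=np.array(c["t"]).ravel();o=-R.T@t
st=r.read_state();print(st["clock"],st["ee_pos"],o)
d=R.T@np.array([(257.6-c["cx"])/c["fx"],(240.5-c["cy"])/c["fy"],1])
for s in (.14,.145,.15,.155): 
    p=o+s*d; print(p, np.hypot(p[1]-.026,p[2]-.06),np.degrees(np.arctan2(p[2]-.06,p[1]-.026)))
E
```

```text
9.8 [0.57558601 0.11668227 0.12136421] [0.57678786 0.19521364 0.25587547]
[0.57629507 0.12656122 0.13087237] 0.12302622346782514 35.17496964539796
[0.57627747 0.12410935 0.12640797] 0.11847135930565078 34.09317047495598
[0.57625987 0.12165748 0.12194357] 0.11396209596382238 32.92531748417241
[0.57624227 0.11920561 0.11747918] 0.10950406697000718 31.661814047675406
```

The camera puts the ball about 8 mm toward the +y edge of the pads: it doesn't swivel freely in the grip. Change of plan: let it down, tilt the tool, scoop under the ball from the +y side with shut fingers, and straighten up as the arm rises.

Request:
send_rows:
  targets:
    - {"xyz": [0, 0, 0], "twist": [0, 0, 0]}
    - {"xyz": [0, 0, 0], "twist": [0, 0, 0]}
    - {"xyz": [0, 0, 0], "twist": [0, 0, 0]}
    - {"xyz": [0, 0, -0.02], "twist": [0, 0, 0]}
    - {"xyz": [0.03, 0, -0.02], "twist": [0, 0, 0]}
    - {"xyz": [0.03, 0, -0.02], "twist": [0, 0, 0]}
    - {"xyz": [0.03, 0, 0], "twist": [0, 0, 0]}
    - {"xyz": [0, 0, 0], "twist": [0, 0, 0]}
  jaw: 0.05

```text
clock: 10.6
ee_pos: [0.5788, 0.2102, 0.1828]
eef_rot: [179.7, -0.2, 89.8]
wrist_force: [-0.2, -0.9, -0.6]
grip_width: 0.581
```

```bash
cat > rows.py <<'E'
import json
from h import *
from scipy.spatial.transform import Rotation as Ro
def Rphi(phi,yaw=89.6): # tilt: fingers dir (y,z)=(-sin,-cos)
    return Ro.from_rotvec([-phi,0,0],degrees=True)*Ro.from_euler('xyz',[180,0,yaw],degrees=True)
def rows(poses,R0=None,p0=None):
    st=r.read_state();R=R0 or Ro.from_euler('xyz',st['eef_rot'],degrees=True);p=st['ee_pos'] if p0 is None else np.array(p0)
    out=[]
    for q,G in poses:
        out.append({"xyz":np.round(R.inv().apply(np.array(q)-p),4).tolist(),"twist":np.round((R.inv()*G).as_rotvec(degrees=True),2).tolist()})
        p=np.array(q);R=G
    print("t",st["clock"],st["ee_pos"],st["eef_rot"]);print(json.dumps(out))
def scoop(th,phi,gap=.023,s=.004,x=.5755):
    t,f=np.radians(th),np.radians(phi)
    b=np.array([x,.026+.12*np.cos(t),.06+.12*np.sin(t)])
    return b-gap*np.array([0,-np.cos(f),np.sin(f)])+s*np.array([0,-np.sin(f),-np.cos(f)]),Rphi(phi)
E
python3 - <<'E'
from rows import *
print(scoop(0,50,.028,-.08)[0],Rphi(50).as_matrix().round(2))
st=r.read_state();p=np.array(st['ee_pos']);q,_=scoop(0,50,.028,-.08)
rows([(p+(q-p)*(i+1)/7,Rphi(50*(i+1)/7)) for i in range(7)])
E
```

```text
[0.5755     0.22528161 0.08997376] [[ 0.01  1.    0.  ]
 [ 0.64 -0.   -0.77]
 [-0.77  0.01 -0.64]]
t 10.6 [0.57880978 0.21023511 0.18281636] [ 1.79716573e+02 -1.77618332e-01  8.97977881e+01]
[{"xyz": [0.0021, -0.0005, 0.0133], "twist": [0.25, -7.32, 0.18]}, {"xyz": [0.0038, -0.0005, 0.0129], "twist": [-0.05, -7.14, -0.0]}, {"xyz": [0.0054, -0.0005, 0.0123], "twist": [-0.05, -7.14, 0.0]}, {"xyz": [0.0068, -0.0005, 0.0116], "twist": [-0.05, -7.14, 0.0]}, {"xyz": [0.0082, -0.0005, 0.0106], "twist": [-0.05, -7.14, -0.0]}, {"xyz": [0.0095, -0.0005, 0.0095], "twist": [-0.05, -7.14, 0.0]}, {"xyz": [0.0106, -0.0005, 0.0083], "twist": [-0.05, -7.14, -0.0]}]
```

Request:
send_rows:
  targets:
    - {"xyz": [0.0021, -0.0005, 0.0133], "twist": [0.2, -7.3, 0.2]}
    - {"xyz": [0.0038, -0.0005, 0.0129], "twist": [0, -7.1, 0]}
    - {"xyz": [0.0054, -0.0005, 0.0123], "twist": [0, -7.1, 0]}
    - {"xyz": [0.0068, -0.0005, 0.0116], "twist": [0, -7.1, 0]}
    - {"xyz": [0.0082, -0.0005, 0.0106], "twist": [0, -7.1, 0]}
    - {"xyz": [0.0095, -0.0005, 0.0095], "twist": [0, -7.1, 0]}
    - {"xyz": [0.0106, -0.0005, 0.0083], "twist": [0, -7.1, 0]}
    - {"xyz": [0, 0, 0], "twist": [0, 0, 0]}
    - {"xyz": [0, 0, 0], "twist": [0, 0, 0]}
  jaw: 0.0

```text
clock: 11.5
ee_pos: [0.5733, 0.2212, 0.0863]
eef_rot: [-179.5, 50.0, 89.8]
wrist_force: [0.2, 0.1, 0.0]
grip_width: -0.001
```

```bash
python3 - <<'E'
from rows import *
a=scoop(0,50,.028,-.04);b=scoop(0,50,.028,0.0);d=scoop(0,50,.028,.004)
rows([scoop(0,50,.028,s) for s in (-.06,-.04,-.02,-.008,.004)])
c=r.camera("side");cv2.imwrite("pics/d10.png",c["frame"][:,:,::-1])
c=r.camera("scene");crop(c,"s10.png",195,95,160,150,5)
E
```

```text
t 11.5 [0.57333309 0.2211561  0.08629298] [-179.49432227   49.96149013   89.80924739]
[{"xyz": [-0.0002, 0.0023, 0.0144], "twist": [-0.65, -0.04, 0.28]}, {"xyz": [-0.0, -0.0, 0.02], "twist": [0.0, 0.0, 0.0]}, {"xyz": [0.0, -0.0, 0.02], "twist": [0.0, 0.0, 0.0]}, {"xyz": [0.0, -0.0, 0.012], "twist": [0.0, 0.0, 0.0]}, {"xyz": [-0.0, -0.0, 0.012], "twist": [0.0, 0.0, 0.0]}]
```

View pics/d10.png

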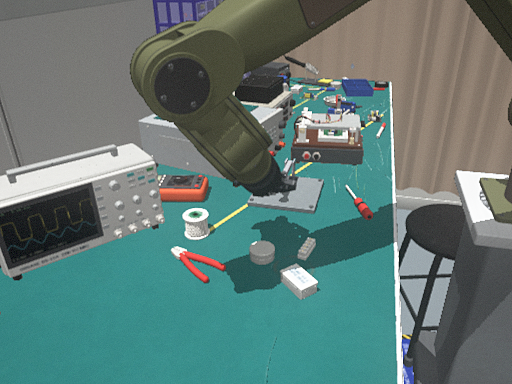

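View pics/s10.png

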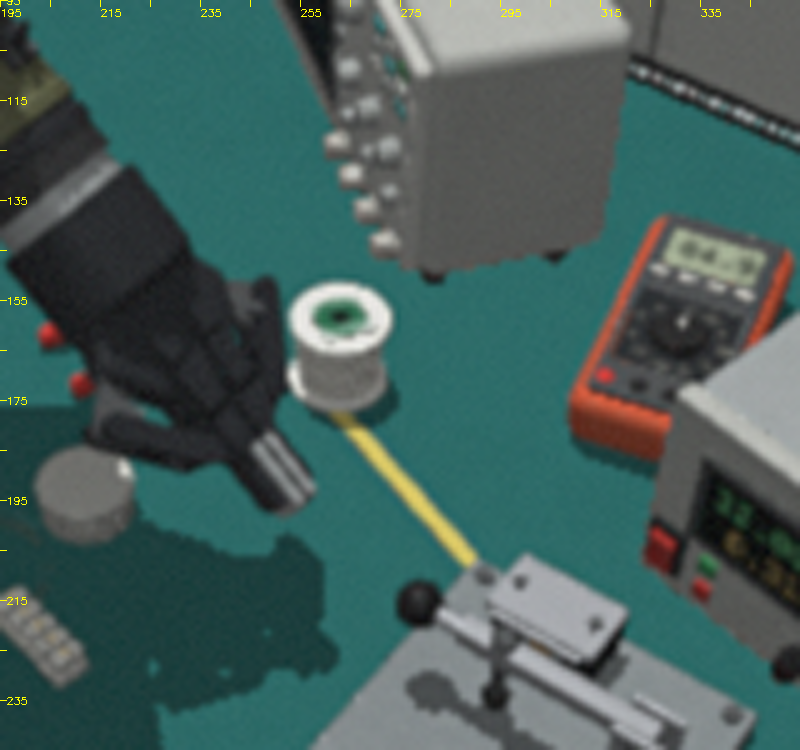

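Both views show the shut fingers tilted and clear of everything, with the ball down at scene (279,215). Sliding them under the ball.

Request:
send_rows:
  targets:
    - {"xyz": [0, 0.0023, 0.0144], "twist": [-0.6, 0, 0.3]}
    - {"xyz": [0, 0, 0.02], "twist": [0, 0, 0]}
    - {"xyz": [0, 0, 0.02], "twist": [0, 0, 0]}
    - {"xyz": [0, 0, 0.012], "twist": [0, 0, 0]}
    - {"xyz": [0, 0, 0.012], "twist": [0, 0, 0]}
    - {"xyz": [0, 0, 0], "twist": [0, 0, 0]}

```text
clock: 12.2
ee_pos: [0.5766, 0.1598, 0.0414]
eef_rot: [178.9, 49.7, 88.6]
wrist_force: [0.3, -0.1, -0.3]
grip_width: 0.004
```

```bash
python3 - <<'E'
from rows import *
ths=np.arange(0,61,7.5)
print(scoop(0,50)[0])
rows([scoop(0,50,.021)]+[scoop(t,50-t*50/90,.021) for t in ths[1:]])
c=r.camera("side");crop(c,"d11.png",235,115,110,100,7)
E
```

```text
[0.5755     0.15771994 0.03980983]
t 12.2 [0.57664234 0.15977755 0.04138618] [178.87802237  49.65290704  88.60129601]
[{"xyz": [-0.0021, -0.0011, 0.0026], "twist": [0.05, -0.34, -0.51]}, {"xyz": [-0.0124, 0.0001, -0.0108], "twist": [0.03, 4.17, 0.0]}, {"xyz": [-0.0129, 0.0001, -0.0101], "twist": [0.03, 4.17, 0.0]}, {"xyz": [-0.0134, 0.0001, -0.0093], "twist": [0.03, 4.17, -0.0]}, {"xyz": [-0.0138, 0.0001, -0.0085], "twist": [0.03, 4.17, -0.0]}, {"xyz": [-0.0142, 0.0001, -0.0076], "twist": [0.03, 4.17, 0.0]}, {"xyz": [-0.0146, 0.0001, -0.0068], "twist": [0.03, 4.17, -0.0]}, {"xyz": [-0.0148, 0.0001, -0.0059], "twist": [0.03, 4.17, 0.0]}, {"xyz": [-0.0151, 0.0001, -0.005], "twist": [0.03, 4.17, -0.0]}]
```

View pics/d11.png

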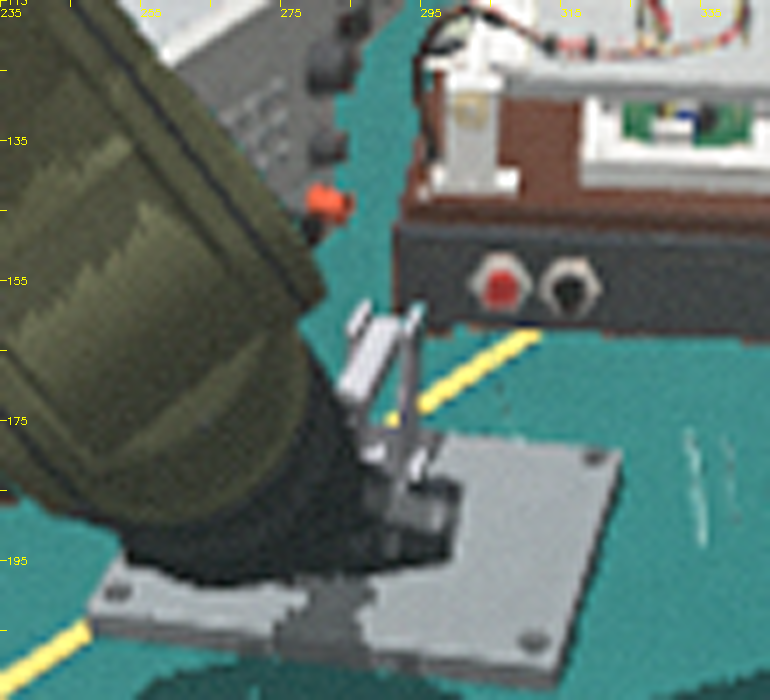

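Request:
send_rows:
  targets:
    - {"xyz": [-0.003, 0, 0.001], "twist": [0, 0, 0]}
    - {"xyz": [-0.0062, 0, -0.0054], "twist": [0, 2.1, 0]}
    - {"xyz": [-0.0062, 0, -0.0054], "twist": [0, 2.1, 0]}
    - {"xyz": [-0.0065, 0, -0.005], "twist": [0, 2.1, 0]}
    - {"xyz": [-0.0065, 0, -0.005], "twist": [0, 2.1, 0]}
    - {"xyz": [-0.0067, 0, -0.0047], "twist": [0, 2.1, 0]}
    - {"xyz": [-0.0067, 0, -0.0047], "twist": [0, 2.1, 0]}
    - {"xyz": [0, 0, 0], "twist": [0, 0, 0]}

```text
clock: 13.05
ee_pos: [0.5766, 0.1526, 0.0916]
eef_rot: [179.0, 37.1, 89.0]
wrist_force: [0.7, 1.1, -0.7]
grip_width: -0.001
```

```bash
python3 - <<'E'
from rows import *
print(scoop(22.5,37.5,.023)[0])
c=r.camera("side");crop(c,"d12.png",235,115,110,100,7)
c=r.camera("scene");crop(c,"s12.png",225,155,130,110,6)
ths=np.arange(30,91,7.5)
rows([scoop(t,50-t*50/90,.021) for t in ths])
E
```

```text
[0.5755     0.15267763 0.08874709]
t 13.15 [0.57564759 0.1525953  0.08925403] [179.28865925  37.25123634  89.2115811 ]
[{"xyz": [-0.0154, 0.0001, -0.0082], "twist": [0.27, 3.92, -0.22]}, {"xyz": [-0.0142, 0.0001, -0.0076], "twist": [0.03, 4.17, 0.0]}, {"xyz": [-0.0146, 0.0001, -0.0068], "twist": [0.03, 4.17, -0.0]}, {"xyz": [-0.0148, 0.0001, -0.0059], "twist": [0.03, 4.17, 0.0]}, {"xyz": [-0.0151, 0.0001, -0.005], "twist": [0.03, 4.17, -0.0]}, {"xyz": [-0.0152, 0.0001, -0.0041], "twist": [0.03, 4.17, 0.0]}, {"xyz": [-0.0154, 0.0001, -0.0032], "twist": [0.03, 4.17, -0.0]}, {"xyz": [-0.0154, 0.0001, -0.0023], "twist": [0.03, 4.17, 0.0]}, {"xyz": [-0.0155, 0.0001, -0.0014], "twist": [0.03, 4.17, -0.0]}]
```

View pics/s12.png

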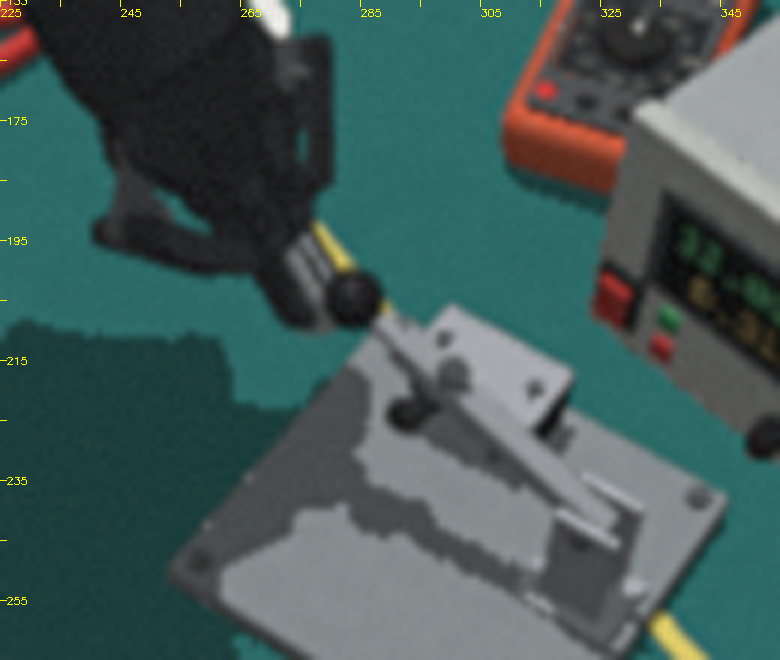

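View pics/d12.png

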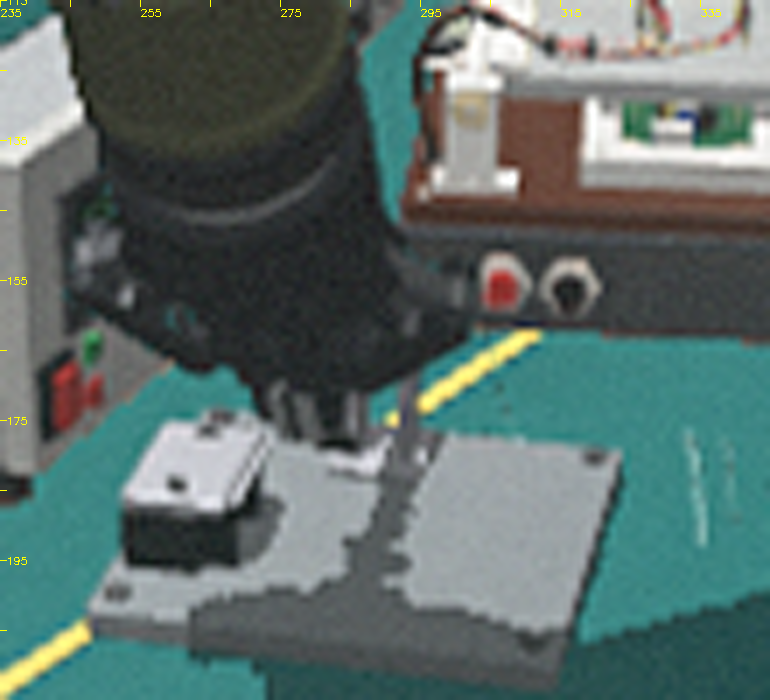

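The ball now rides on the fingers at about 22° (scene (283,204)). Continuing.

Request:
send_rows:
  targets:
    - {"xyz": [-0.0077, 0, -0.003], "twist": [0, 2.1, 0]}
    - {"xyz": [-0.0077, 0, -0.0035], "twist": [0, 2.1, 0]}
    - {"xyz": [-0.0071, 0, -0.0038], "twist": [0, 2.1, 0]}
    - {"xyz": [-0.0071, 0, -0.0038], "twist": [0, 2.1, 0]}
    - {"xyz": [-0.0073, 0, -0.0034], "twist": [0, 2.1, 0]}
    - {"xyz": [-0.0073, 0, -0.0034], "twist": [0, 2.1, 0]}
    - {"xyz": [-0.0074, 0, -0.003], "twist": [0, 2.1, 0]}
    - {"xyz": [-0.0074, 0, -0.003], "twist": [0, 2.1, 0]}
    - {"xyz": [-0.0151, 0, -0.005], "twist": [0, 4.2, 0]}
    - {"xyz": [-0.0152, 0, -0.0041], "twist": [0, 4.2, 0]}
    - {"xyz": [-0.0154, 0, -0.0032], "twist": [0, 4.2, 0]}

```text
clock: 14.25
ee_pos: [0.5737, 0.0748, 0.165]
eef_rot: [179.6, 7.8, 89.7]
wrist_force: [-0.5, 1.1, -0.4]
grip_width: 0.001
```

```bash
python3 - <<'E'
from rows import *
c=r.camera("scene");crop(c,"s13.png",235,125,130,130,6)
rows([scoop(82.5,4.2,.021),scoop(90,0,.021)]+[scoop(t,0,.021) for t in (98,106,114,118)])
E
```

```text
t 14.3 [0.57404564 0.07051594 0.16672433] [179.49491994   7.85604012  89.3908234 ]
[{"xyz": [-0.009, 0.0016, -0.0055], "twist": [0.45, 3.66, -0.19]}, {"xyz": [-0.0155, 0.0001, -0.0014], "twist": [0.03, 4.2, 0.0]}, {"xyz": [-0.0167, 0.0001, 0.0012], "twist": [0.0, 0.0, 0.0]}, {"xyz": [-0.0164, 0.0001, 0.0035], "twist": [0.0, 0.0, 0.0]}, {"xyz": [-0.0157, 0.0001, 0.0057], "twist": [0.0, 0.0, 0.0]}, {"xyz": [-0.0075, 0.0001, 0.0037], "twist": [0.0, 0.0, 0.0]}]
```

View pics/s13.png

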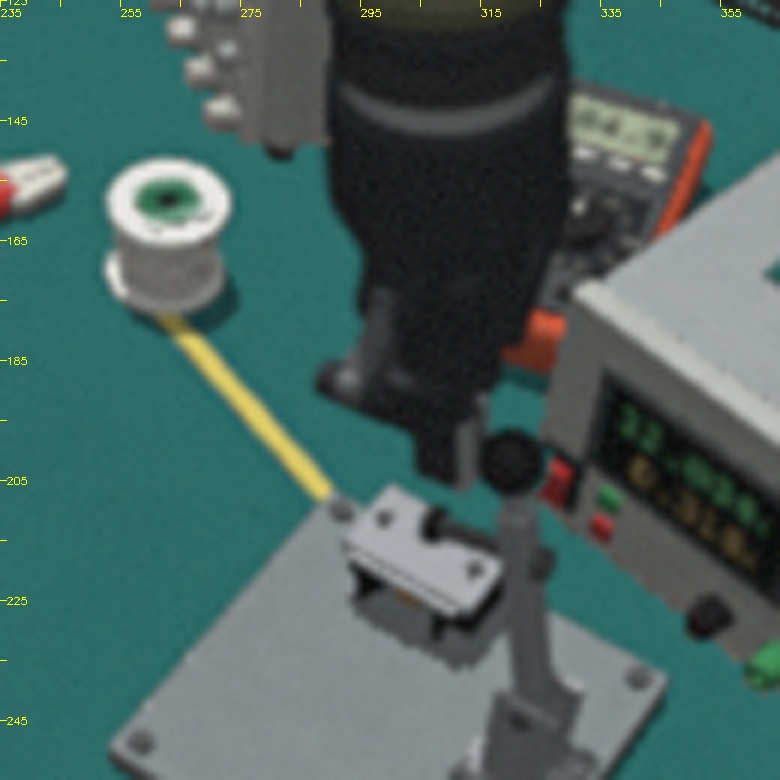

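The arm is nearly upright, with the ball at scene (318,201) against the fingertips. I'll push it over centre.

Request:
send_rows:
  targets:
    - {"xyz": [-0.009, 0.0016, -0.002], "twist": [0.4, 3.7, -0.2]}
    - {"xyz": [-0.0155, 0, -0.001], "twist": [0, 4.2, 0]}
    - {"xyz": [-0.0167, 0, 0.0012], "twist": [0, 0, 0]}
    - {"xyz": [-0.0164, 0, 0.0035], "twist": [0, 0, 0]}
    - {"xyz": [-0.0157, 0, 0.0057], "twist": [0, 0, 0]}
    - {"xyz": [-0.008, 0, 0.004], "twist": [0, 0, 0]}
    - {"xyz": [0, 0, 0], "twist": [0, 0, 0]}
    - {"xyz": [0, 0, 0], "twist": [0, 0, 0]}
    - {"xyz": [0, 0, 0], "twist": [0, 0, 0]}

```text
clock: 15.2
ee_pos: [0.5754, -0.0055, 0.1561]
eef_rot: [180.0, -0.0, 89.9]
wrist_force: [-0.6, -0.2, 0.2]
grip_width: -0.001
```

```bash
python3 - <<'E'
from rows import *
c=r.camera("scene");crop(c,"s14.png",235,125,130,130,6)
E
```

```text
(no output)
```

View pics/s14.png

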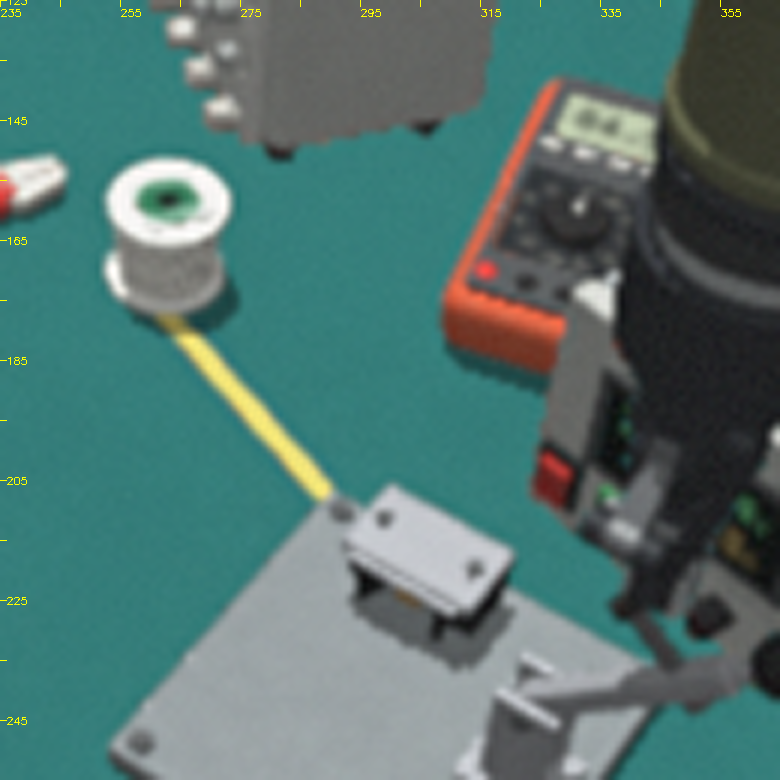

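The arm lies back over centre and the wrist reads no force. Next, over to the strip.

```bash
python3 go.py .482 .295 .16 77
```

```text
twist [ 3.000e-02 -1.000e-02  1.286e+01]
t 15.25 pos [ 0.5755 -0.0055  0.1562] rot [ 1.7997e+02 -1.0000e-02  8.9860e+01] shift after twist [ 0.2718 -0.1587 -0.0038]
```

Request:
send_rows:
  targets:
    - {"xyz": [0, 0, -0.004], "twist": [0, 0, 6.4]}
    - {"xyz": [0, 0, 0], "twist": [0, 0, 6.4]}
    - {"xyz": [0.034, -0.02, 0], "twist": [0, 0, 0]}
    - {"xyz": [0.034, -0.02, 0], "twist": [0, 0, 0]}
    - {"xyz": [0.034, -0.02, 0], "twist": [0, 0, 0]}
    - {"xyz": [0.034, -0.02, 0], "twist": [0, 0, 0]}
    - {"xyz": [0.034, -0.02, 0], "twist": [0, 0, 0]}
    - {"xyz": [0.034, -0.02, 0], "twist": [0, 0, 0]}
    - {"xyz": [0.034, -0.02, 0], "twist": [0, 0, 0]}
    - {"xyz": [0.034, -0.019, 0], "twist": [0, 0, 0]}
    - {"xyz": [0, 0, 0], "twist": [0, 0, 0]}
    - {"xyz": [0, 0, 0], "twist": [0, 0, 0]}
  jaw: 0.04

```text
clock: 16.45
ee_pos: [0.481, 0.2958, 0.1602]
eef_rot: [180.0, 0.0, 77.2]
wrist_force: [0.2, -0.4, 0.2]
grip_width: 0.467
```

```bash
python3 - <<'E'
from rows import *
st=r.read_state();print(st["ee_pos"],st["eef_rot"])
c=r.camera("wrist");crop(c,"w15.png",200,110,120,120,6)
c.pop("frame");import pickle;pickle.dump(c,open("w15.pkl","wb"))
E
```

```text
[0.48104381 0.29580527 0.16019021] [1.79963532e+02 2.57396247e-03 7.71704069e+01]
```

View pics/w15.png

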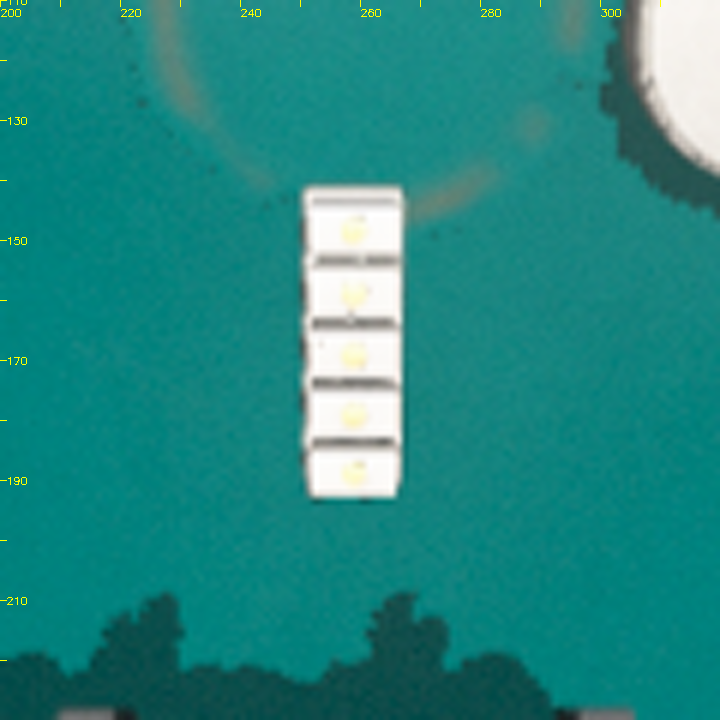

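The strip is centred at (259,169), straight along the tool's x axis. The tin's edge is at (303,130).

```bash
python3 - <<'E'
from rows import *
from go import to
import pickle; W=pickle.load(open("w15.pkl","rb"))
a=back(W,258.9,148.8,.017);b=back(W,258.9,169.3,.017);d=back(W,259,189.2,.017);print(a,b,d,np.degrees(np.arctan2(*(a-d)[[1,0]])))
u=(a-d)/np.linalg.norm(a-d);g=b-.010*u;print(g)
to(g[0],g[1],.0105)
E
```

```text
[0.49025817 0.32659484 0.017     ] [0.48545578 0.30538167 0.017     ] [0.48067452 0.28377156 0.017     ] 77.38532487128427
[0.48327185 0.29562306 0.017     ]
t 16.5 pos [0.4813 0.2948 0.1601] rot [1.7998e+02 2.0000e-02 7.7070e+01] shift after twist [0.0013 0.0017 0.1496]
```

Request:
send_rows:
  targets:
    - {"xyz": [0.0013, 0.0015, 0.025], "twist": [0, 0, 0]}
    - {"xyz": [0, 0, 0.03], "twist": [0, 0, 0]}
    - {"xyz": [0, 0, 0.03], "twist": [0, 0, 0]}
    - {"xyz": [0, 0, 0.025], "twist": [0, 0, 0]}
    - {"xyz": [0, 0, 0.018], "twist": [0, 0, 0]}
    - {"xyz": [0, 0, 0.011], "twist": [0, 0, 0]}
    - {"xyz": [0, 0, 0.008], "twist": [0, 0, 0]}
    - {"xyz": [0, 0, 0], "twist": [0, 0, 0]}
    - {"xyz": [0, 0, 0], "twist": [0, 0, 0]}
  jaw: 0.034

```text
clock: 17.4
ee_pos: [0.484, 0.2955, 0.0137]
eef_rot: [179.9, -0.0, 77.0]
wrist_force: [0.1, 0.2, -0.1]
grip_width: 0.398
```

```bash
python3 - <<'E'
from rows import *
c=r.camera("wrist");crop(c,"w16.png",180,150,150,130,5)
E
```

```text
(no output)
```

View pics/w16.png

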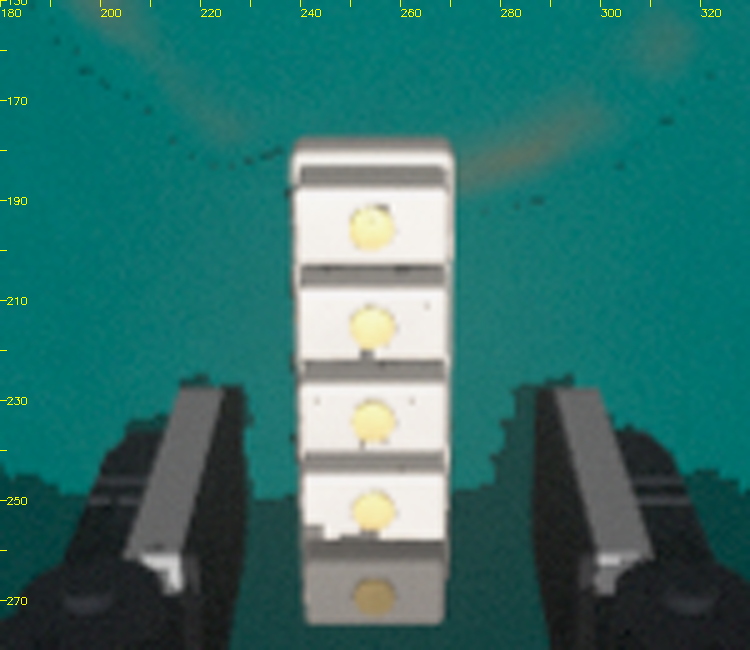

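The strip sits between the pads. I'll go down a little more and close.

Request:
send_rows:
  targets:
    - {"xyz": [0, 0, 0.0025], "twist": [0, 0, 0]}
    - {"xyz": [0, 0, 0], "twist": [0, 0, 0]}
    - {"xyz": [0, 0, 0], "twist": [0, 0, 0]}
    - {"xyz": [0, 0, 0], "twist": [0, 0, 0]}
    - {"xyz": [0, 0, 0], "twist": [0, 0, 0]}
    - {"xyz": [0, 0, 0], "twist": [0, 0, 0]}
  jaw: 0.0

```text
clock: 18.05
ee_pos: [0.4841, 0.296, 0.0114]
eef_rot: [179.9, -0.1, 77.0]
wrist_force: [-0.6, -0.3, 5.4]
grip_width: 0.166
```

Request:
send_rows:
  targets:
    - {"xyz": [0, 0, -0.02], "twist": [0, 0, 0]}
    - {"xyz": [0, 0, -0.03], "twist": [0, 0, 0]}
    - {"xyz": [0, 0, -0.03], "twist": [0, 0, 0]}
    - {"xyz": [0, 0, -0.01], "twist": [0, 0, 0]}
    - {"xyz": [0, 0, 0], "twist": [0, 0, 0]}

```text
clock: 18.55
ee_pos: [0.4843, 0.2961, 0.1018]
eef_rot: [179.9, -0.1, 77.0]
wrist_force: [0.7, 0.1, -1.3]
grip_width: 0.17
```

```bash
python3 - <<'E'
from rows import *
from go import to
c=r.camera("wrist");crop(c,"w17.png",180,150,150,130,5)
yaw=-0.4
# grasp TCP at nest x = strip origin -10; park origin at nest x=5 -> tcp nest x=-5
n=np.array([.5550,.1011]);a=np.radians(yaw);ux=np.array([np.cos(a),np.sin(a)])
p=n+(-.010)*ux;print(p)
to(p[0],p[1],.09,yaw)
E
```

```text
[0.54500024 0.10116981]
twist [ 1.00e-02 -3.00e-02  7.74e+01]
t 18.6 pos [0.4833 0.2955 0.1003] rot [ 1.7997e+02 -2.0000e-02  7.7000e+01] shift after twist [0.063  0.1939 0.0103]
```

View pics/w17.png

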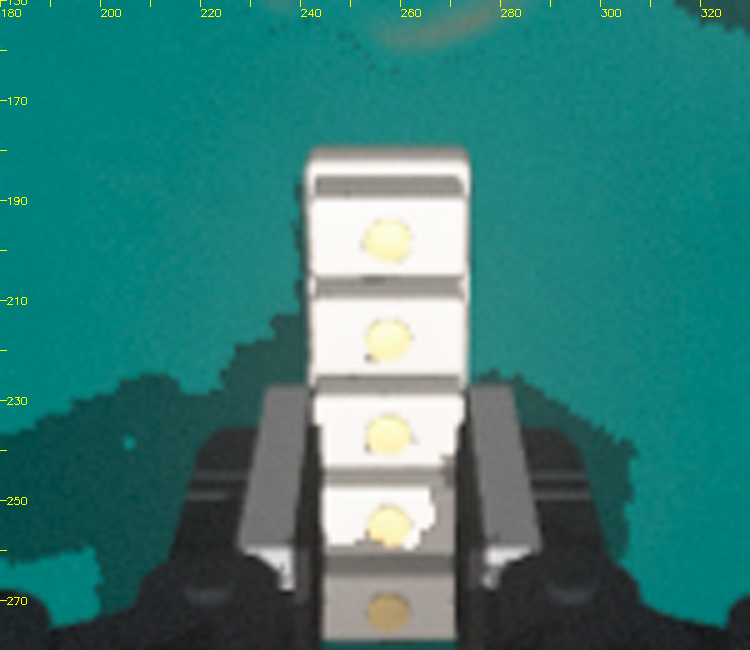

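The strip is held straight, with the pads' front edge at about the middle screw. Turning it and carrying it over the lane.

Request:
send_rows:
  targets:
    - {"xyz": [0, 0, 0], "twist": [0, 0, 7.74]}
    - {"xyz": [0, 0, 0], "twist": [0, 0, 7.74]}
    - {"xyz": [0, 0, 0], "twist": [0, 0, 7.74]}
    - {"xyz": [0, 0, 0], "twist": [0, 0, 7.74]}
    - {"xyz": [0, 0, 0], "twist": [0, 0, 7.74]}
    - {"xyz": [0, 0, 0], "twist": [0, 0, 7.74]}
    - {"xyz": [0, 0, 0], "twist": [0, 0, 7.74]}
    - {"xyz": [0, 0, 0], "twist": [0, 0, 7.74]}
    - {"xyz": [0, 0, 0], "twist": [0, 0, 7.74]}
    - {"xyz": [0, 0, 0], "twist": [0, 0, 7.74]}

```text
clock: 19.6
ee_pos: [0.5317, 0.1578, 0.0984]
eef_rot: [-173.0, 1.9, 12.7]
wrist_force: [0.5, 0.7, -0.5]
grip_width: 0.166
```

Request:
send_rows:
  targets:
    - {"xyz": [0.004, 0.02, 0], "twist": [0, 0, 0]}
    - {"xyz": [0.006, 0.022, 0], "twist": [0, 0, 0]}
    - {"xyz": [0.006, 0.022, 0], "twist": [0, 0, 0]}
    - {"xyz": [0.006, 0.022, 0], "twist": [0, 0, 0]}
    - {"xyz": [0.006, 0.022, 0], "twist": [0, 0, 0]}
    - {"xyz": [0.006, 0.022, 0], "twist": [0, 0, 0]}
    - {"xyz": [0.006, 0.022, 0], "twist": [0, 0, 0]}
    - {"xyz": [0.006, 0.022, 0], "twist": [0, 0, 0]}
    - {"xyz": [0.006, 0.02, 0], "twist": [0, 0, 0]}
    - {"xyz": [0, 0, 0], "twist": [0, 0, 0]}
    - {"xyz": [0, 0, 0], "twist": [0, 0, 0]}

```text
clock: 20.7
ee_pos: [0.6238, -0.0171, 0.0737]
eef_rot: [-173.0, 1.9, 12.8]
wrist_force: [0.3, 1.5, -0.3]
grip_width: 0.167
```

```bash
python3 - <<'E'
from rows import *
from go import to
c=r.camera("wrist");crop(c,"w18.png",170,90,180,140,4);cv2.imwrite("pics/w18f.png",c["frame"][:,:,::-1])
c2=dict(c);c2.pop("frame");import pickle;pickle.dump(c2,open("w18.pkl","wb"))
to(.545,.1012,.05,-.4)
for P in [(95,58,12),(92,29.5,41),(92,-29.5,41),(95,-102,12),(54,0,35)]:
    a=np.radians(-.37);P=np.array(P)/1000;X=[.555+P[0]*np.cos(a)-P[1]*np.sin(a),.1011+P[0]*np.sin(a)+P[1]*np.cos(a),P[2]];print(P,proj(c,X))
E
```

```text
twist [-6.75  2.63 13.11]
t 20.75 pos [ 0.6238 -0.0166  0.0742] rot [-173.01    1.84   12.83] shift after twist [-0.0796 -0.1173  0.0242]
[0.095 0.058 0.012] [ 53.12081604 118.18294339]
[0.092  0.0295 0.041 ] [ 57.45227737 136.97117232]
[ 0.092  -0.0295  0.041 ] [141.54529947 158.71738857]
[ 0.095 -0.102  0.012] [254.55764811 169.76257071]
[0.054 0.    0.035] [103.9935721 195.9205928]
```

View pics/w18.png

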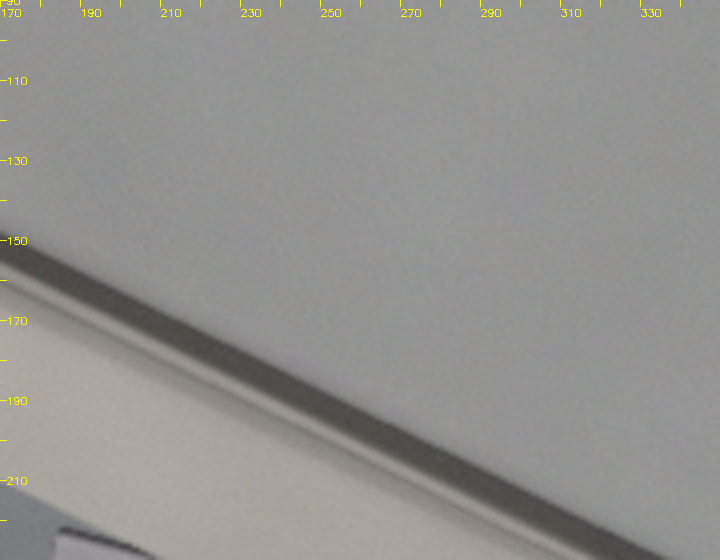

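View pics/w18f.png

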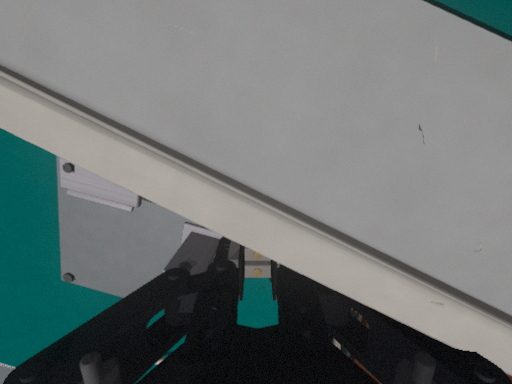

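The turn didn't come out as commanded (yaw 12.8°, the tool tilted, TCP drifted). Checking the joints and views before moving on.

```bash
python3 - <<'E'
from rows import *
st=r.read_state();print(st["qpos"],st["wrist_force"],st["ft_torque"])
for n in("scene","side"):
    c=r.camera(n);crop(c,n+"19.png",200,80,180,180,4)
E
```

```text
[ -4.58775595  33.12787369  -4.64264301  56.08012913   6.11883988
 162.48382482] [-0.94030496  0.35290601 -0.25659455] [-0.13189226 -0.07297455 -0.01029585]
```

View pics/scene19.png

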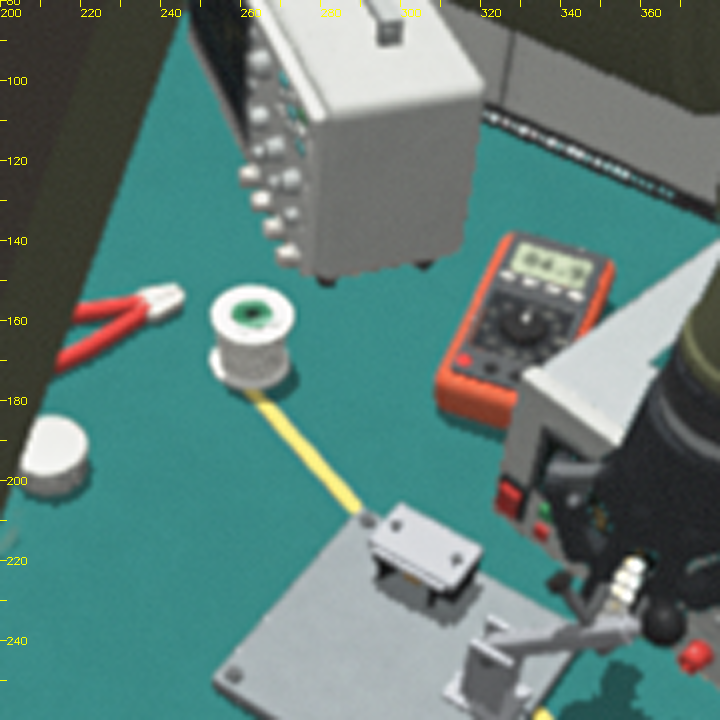

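View pics/side19.png

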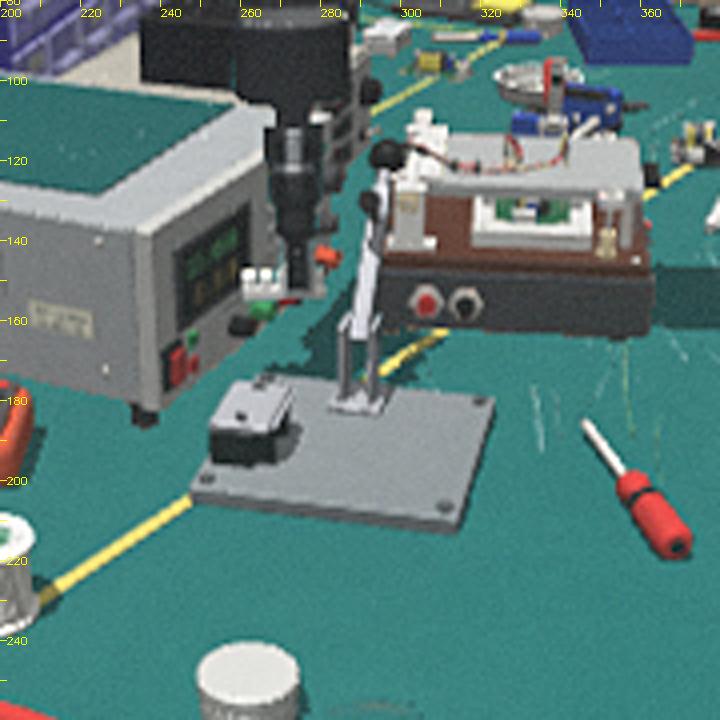

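Joint 6 ran out of range: yaw −0.4° would need j6 = 190°. The tool has to face the other way (yaw 179.6°), so the other end leads and I'll regrip in the lane. The strip is still held and the clamp is still back. I'll retrace the same path first.

Request:
send_rows:
  targets:
    - {"xyz": [-0.006, -0.02, 0], "twist": [0, 0, 0]}
    - {"xyz": [-0.006, -0.022, 0], "twist": [0, 0, 0]}
    - {"xyz": [-0.006, -0.022, 0], "twist": [0, 0, 0]}
    - {"xyz": [-0.006, -0.022, 0], "twist": [0, 0, 0]}
    - {"xyz": [-0.006, -0.022, 0], "twist": [0, 0, 0]}
    - {"xyz": [-0.006, -0.022, 0], "twist": [0, 0, 0]}
    - {"xyz": [-0.006, -0.022, 0], "twist": [0, 0, 0]}
    - {"xyz": [-0.006, -0.022, 0], "twist": [0, 0, 0]}
    - {"xyz": [-0.006, -0.02, 0], "twist": [0, 0, 0]}
    - {"xyz": [0, 0, 0], "twist": [0, 0, 0]}

```text
clock: 21.85
ee_pos: [0.5285, 0.1613, 0.1012]
eef_rot: [-173.0, 1.7, 13.1]
wrist_force: [0.6, -1.3, 0.4]
grip_width: 0.168
```

```bash
python3 - <<'E'
from rows import *
from go import to
st=r.read_state();print(st["qpos"])
to(.50,.20,.12)
R=Ro.from_euler('xyz',st['eef_rot'],degrees=True)
G=Ro.from_euler('xyz',[180,0,12.8],degrees=True);print((R.inv()*G).as_rotvec(degrees=True))
E
```

```text
[ 13.04124072  24.0308912  -16.41908988  51.22689653   6.95754299
 179.9372136 ]
t 21.85 pos [0.5285 0.1613 0.1012] rot [-173.04    1.67   13.1 ] shift after twist [-0.0195 -0.0461 -0.0128]
[-6.95443216  1.68564935  0.20181851]
```

Request:
send_rows:
  targets:
    - {"xyz": [-0.01, -0.023, -0.006], "twist": [0, 0, -8]}
    - {"xyz": [-0.01, -0.023, -0.006], "twist": [0, 0, -8]}
    - {"xyz": [0, 0, 0], "twist": [0, 0, -8]}
    - {"xyz": [0, 0, 0], "twist": [0, 0, -8]}
    - {"xyz": [0, 0, 0], "twist": [0, 0, -8]}
    - {"xyz": [0, 0, 0], "twist": [0, 0, -8]}
    - {"xyz": [0, 0, 0], "twist": [0, 0, -8]}
    - {"xyz": [0, 0, 0], "twist": [0, 0, -8]}
    - {"xyz": [0, 0, 0], "twist": [0, 0, -8]}
    - {"xyz": [0, 0, 0], "twist": [0, 0, -8]}
    - {"xyz": [0, 0, 0], "twist": [0, 0, -8]}
    - {"xyz": [0, 0, 0], "twist": [0, 0, -8]}
    - {"xyz": [0, 0, 0], "twist": [0, 0, -8]}
    - {"xyz": [0, 0, 0], "twist": [0, 0, -8]}
    - {"xyz": [0, 0, 0], "twist": [0, 0, -8]}
    - {"xyz": [0, 0, 0], "twist": [0, 0, -8]}
    - {"xyz": [0, 0, 0], "twist": [0, 0, -8]}
    - {"xyz": [0, 0, 0], "twist": [0, 0, -8]}
    - {"xyz": [0, 0, 0], "twist": [0, 0, -8]}
    - {"xyz": [0, 0, 0], "twist": [0, 0, -8]}

```text
clock: 23.85
ee_pos: [0.499, 0.1951, 0.1185]
eef_rot: [174.1, -3.9, 173.2]
wrist_force: [0.8, 0.7, -1.6]
grip_width: 0.164
```

```bash
python3 - <<'E'
from rows import *
from go import to
st=r.read_state();print(st["qpos"])
to(.535,.1012,.10,179.6)
E
```

```text
[ 17.28410301  21.26265348 -18.00947739  51.83330108   6.98603812
  24.17652741]
twist [ 6.13 -3.53 -6.55]
t 23.85 pos [0.499  0.1951 0.1185] rot [174.07  -3.86 173.24] shift after twist [-0.0367 -0.0936  0.0185]
```

Request:
send_rows:
  targets:
    - {"xyz": [0, 0, 0], "twist": [3.1, -1.8, -3.3]}
    - {"xyz": [0, 0, 0], "twist": [3.1, -1.8, -3.3]}
    - {"xyz": [-0.016, -0.023, 0.006], "twist": [0, 0, 0]}
    - {"xyz": [-0.016, -0.024, 0.006], "twist": [0, 0, 0]}
    - {"xyz": [-0.017, -0.024, 0.006], "twist": [0, 0, 0]}
    - {"xyz": [-0.017, -0.023, 0.006], "twist": [0, 0, 0]}
    - {"xyz": [0, 0, 0.008], "twist": [0, 0, 0]}
    - {"xyz": [0, 0, 0], "twist": [0, 0, 0]}
    - {"xyz": [0, 0, 0], "twist": [0, 0, 0]}

```text
clock: 24.75
ee_pos: [0.563, 0.1008, 0.0865]
eef_rot: [-179.9, -0.1, 179.4]
wrist_force: [-0.5, 0.9, -0.4]
grip_width: 0.171
```

```bash
python3 - <<'E'
from rows import *
from go import to
to(.565,.1012,.025,179.6)
c=r.camera("wrist");cv2.imwrite("pics/w20.png",cv2.resize(c["frame"][:,:,::-1],(768,576)))
for P in [(-65,58,12),(92,29.5,41),(92,-29.5,41),(-65,-102,12),(54,0,35),(49,0,41),(0,0,29)]:
    a=np.radians(-.37);P=np.array(P)/1000;X=[.555+P[0]*np.cos(a)-P[1]*np.sin(a),.1011+P[0]*np.sin(a)+P[1]*np.cos(a),P[2]];print(P,proj(c,X)*1.5)
c=r.camera("side");crop(c,"d20.png",235,105,110,110,6)
c=r.camera("scene");crop(c,"s20.png",235,155,130,110,6)
E
```

```text
twist [-0.07 -0.06 -0.24]
t 24.75 pos [0.563  0.1008 0.0865] rot [-1.7993e+02 -6.0000e-02  1.7936e+02] shift after twist [-0.002   0.0004  0.0615]
[-0.065  0.058  0.012] [502.6154623  161.94038064]
[0.092  0.0295 0.041 ] [441.0661131  463.72091124]
[ 0.092  -0.0295  0.041 ] [332.89654961 464.10063812]
[-0.065 -0.102  0.012] [179.8251057  163.73473793]
[0.054 0.    0.035] [386.62049124 397.26982385]
[0.049 0.    0.041] [386.58008038 395.56831834]
[0.    0.    0.029] [386.0992585  297.73833093]
```

View pics/w20.png

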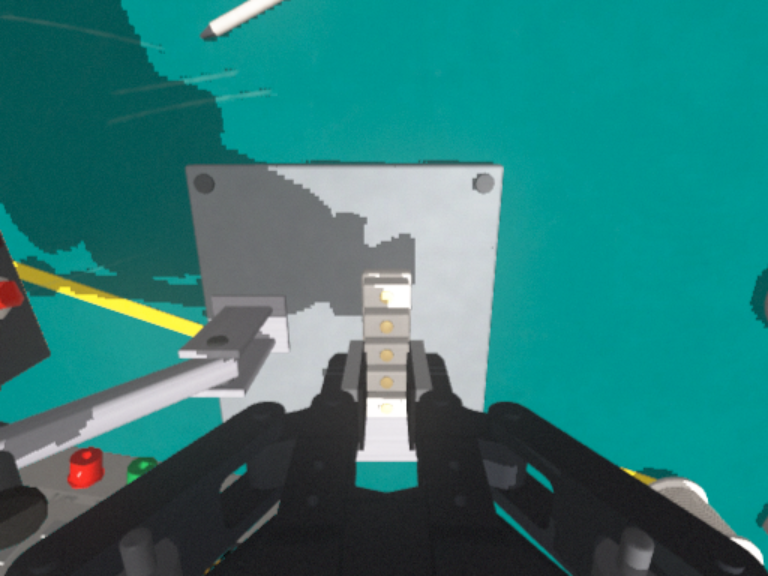

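View pics/d20.png

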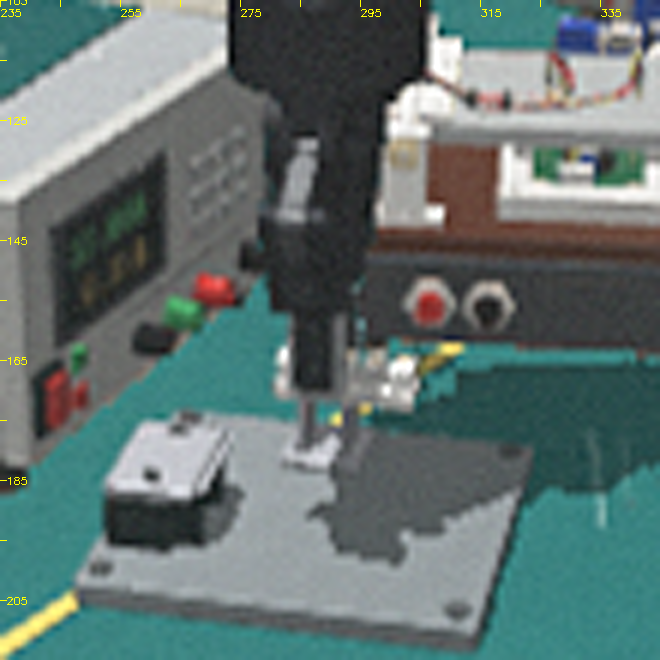

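View pics/s20.png

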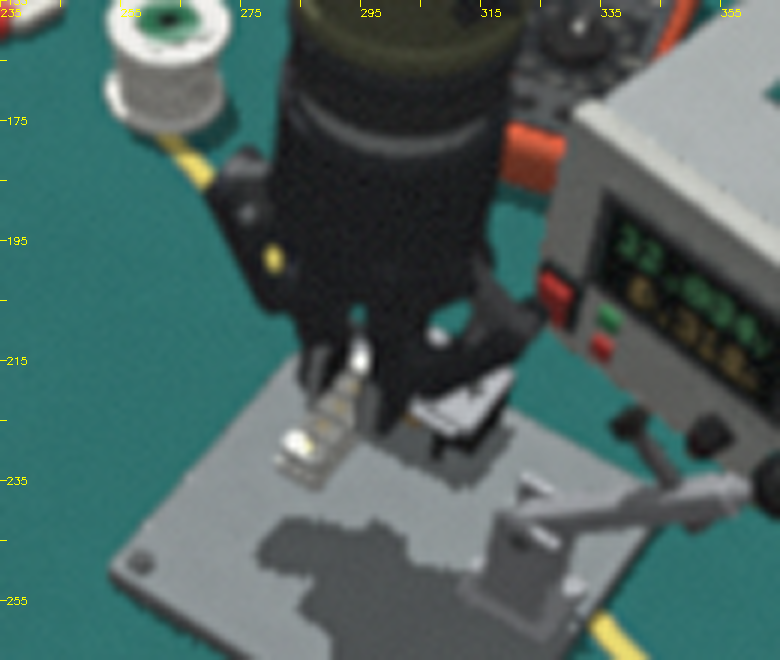

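All three views show the strip held level over the lane, with the clamp leaning back. Comparing the plate edges with the strip in the wrist view, the lane is about 1 mm toward +y. Setting it down.

Request:
send_rows:
  targets:
    - {"xyz": [-0.002, 0.0008, 0.015], "twist": [0, 0, -0.2]}
    - {"xyz": [0, 0, 0.02], "twist": [0, 0, 0]}
    - {"xyz": [0, 0, 0.015], "twist": [0, 0, 0]}
    - {"xyz": [0, 0, 0.008], "twist": [0, 0, 0]}
    - {"xyz": [0, 0, 0.003], "twist": [0, 0, 0]}
    - {"xyz": [0, 0, 0], "twist": [0, 0, 0]}
    - {"xyz": [0, 0, 0], "twist": [0, 0, 0]}

```text
clock: 25.6
ee_pos: [0.5667, 0.1015, 0.0265]
eef_rot: [-180.0, 0.1, 179.6]
wrist_force: [0.4, 0.8, -0.3]
grip_width: 0.165
```

Request:
send_rows:
  targets:
    - {"xyz": [0, 0, 0.0015], "twist": [0, 0, 0]}
    - {"xyz": [0, 0, 0.0015], "twist": [0, 0, 0]}
    - {"xyz": [0, 0, 0], "twist": [0, 0, 0]}

```text
clock: 25.9
ee_pos: [0.5666, 0.1013, 0.0234]
eef_rot: [-180.0, 0.1, 179.5]
wrist_force: [-0.1, -0.0, 2.6]
grip_width: 0.169
```

Request:
send_rows:
  targets:
    - {"xyz": [0, 0, 0], "twist": [0, 0, 0]}
    - {"xyz": [0, 0, 0], "twist": [0, 0, 0]}
    - {"xyz": [0, 0, 0], "twist": [0, 0, 0]}
    - {"xyz": [0.007, 0, 0], "twist": [0, 0, 0]}
    - {"xyz": [0.007, 0, 0], "twist": [0, 0, 0]}
    - {"xyz": [0.006, 0, 0], "twist": [0, 0, 0]}
    - {"xyz": [0, 0, 0], "twist": [0, 0, 0]}
  jaw: 0.034

```text
clock: 26.6
ee_pos: [0.5442, 0.1013, 0.0225]
eef_rot: [-179.9, -0.1, 179.6]
wrist_force: [-0.0, -1.0, -0.4]
grip_width: 0.399
```

```bash
python3 - <<'E'
from rows import *
from go import to
to(.545,.1016,.0234,179.6)
c=r.camera("wrist");crop(c,"w21.png",160,100,190,140,4)
E
```

```text
twist [-0.08 -0.08 -0.04]
t 26.6 pos [0.5442 0.1013 0.0225] rot [-1.7992e+02 -8.0000e-02  1.7956e+02] shift after twist [-0.0008  0.0003 -0.0009]
```

View pics/w21.png

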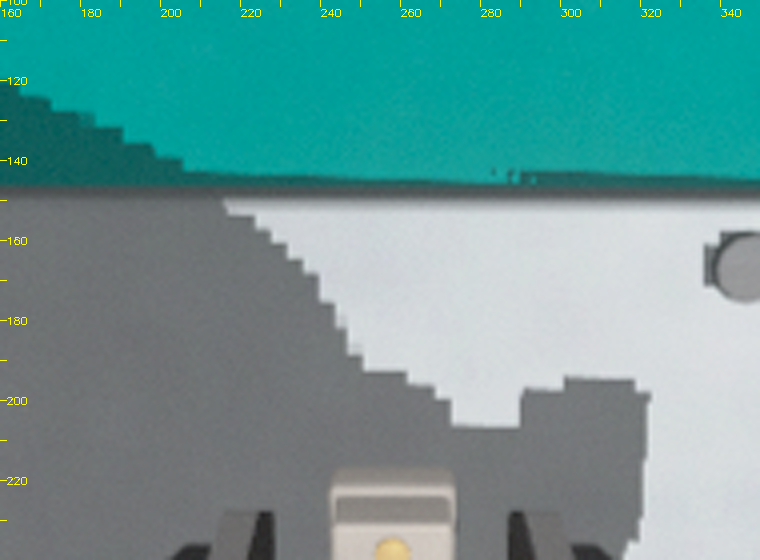

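The strip stands straight between the pads. Closing behind the middle.

Request:
send_rows:
  targets:
    - {"xyz": [0, 0, -0.0005], "twist": [0, 0, 0]}
    - {"xyz": [0, 0, 0], "twist": [0, 0, 0]}
    - {"xyz": [0, 0, 0], "twist": [0, 0, 0]}
    - {"xyz": [0, 0, 0], "twist": [0, 0, 0]}
    - {"xyz": [0, 0, -0.001], "twist": [0, 0, 0]}
    - {"xyz": [0, 0, 0], "twist": [0, 0, 0]}
  jaw: 0.0

```text
clock: 27.25
ee_pos: [0.5459, 0.1013, 0.024]
eef_rot: [-179.9, 0.0, 179.5]
wrist_force: [0.5, 0.3, -0.1]
grip_width: 0.168
```

```bash
python3 - <<'E'
from rows import *
from go import to
to(.584,.1016,.0245,179.6)
c=r.camera("wrist");crop(c,"w22.png",180,190,160,130,5)
c=r.camera("scene");crop(c,"s22.png",270,190,70,70,10)
E
```

```text
twist [-0.07  0.01 -0.06]
t 27.25 pos [0.5459 0.1013 0.024 ] rot [-1.7993e+02  1.0000e-02  1.7954e+02] shift after twist [-0.0381  0.0005 -0.0005]
```

View pics/w22.png

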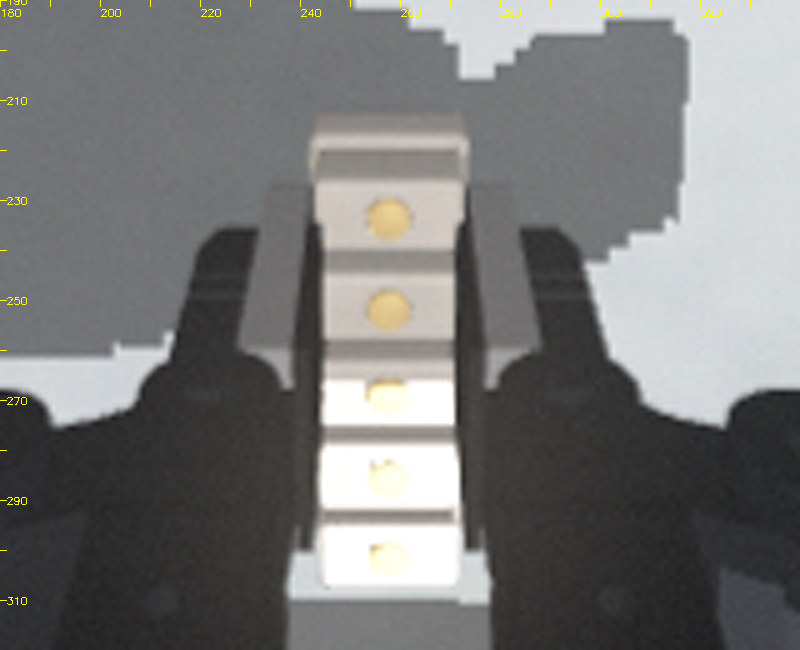

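View pics/s22.png

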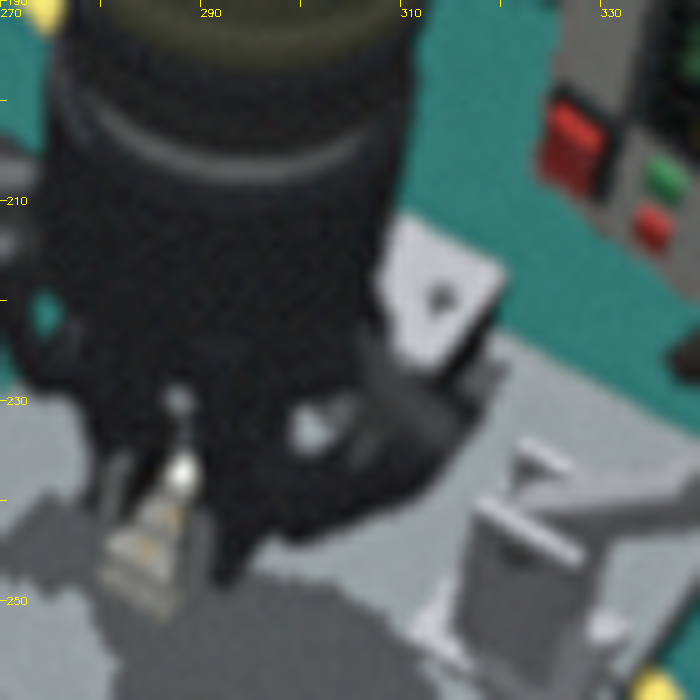

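The grip is just behind the middle, and the strip (u=258) lines up with the light strip at the mouth (237 to 279). Pushing in.

Request:
send_rows:
  targets:
    - {"xyz": [-0.005, 0, 0], "twist": [0, 0, 0]}
    - {"xyz": [-0.006, 0, 0], "twist": [0, 0, 0]}
    - {"xyz": [-0.006, 0, 0], "twist": [0, 0, 0]}
    - {"xyz": [-0.004, 0, 0], "twist": [0, 0, 0]}
    - {"xyz": [-0.004, 0, 0], "twist": [0, 0, 0]}
    - {"xyz": [0, 0, 0], "twist": [0, 0, 0]}

```text
clock: 27.95
ee_pos: [0.5719, 0.1012, 0.0242]
eef_rot: [-179.9, 0.1, 179.5]
wrist_force: [-0.2, 0.0, -0.1]
grip_width: 0.169
```

Request:
send_rows:
  targets:
    - {"xyz": [-0.002, 0, 0], "twist": [0, 0, 0]}
    - {"xyz": [-0.002, 0, 0], "twist": [0, 0, 0]}
    - {"xyz": [-0.002, 0, 0], "twist": [0, 0, 0]}
    - {"xyz": [0, 0, 0], "twist": [0, 0, 0]}
    - {"xyz": [0, 0, 0], "twist": [0, 0, 0]}

```text
clock: 28.45
ee_pos: [0.577, 0.1012, 0.0242]
eef_rot: [-179.9, 0.0, 179.5]
wrist_force: [-0.3, -0.6, 0.1]
grip_width: 0.17
```

Request:
send_rows:
  targets:
    - {"xyz": [-0.0015, 0, 0], "twist": [0, 0, 0]}
    - {"xyz": [-0.0015, 0, 0], "twist": [0, 0, 0]}
    - {"xyz": [0, 0, 0], "twist": [0, 0, 0]}
    - {"xyz": [0, 0, 0], "twist": [0, 0, 0]}

```text
clock: 28.85
ee_pos: [0.5787, 0.1011, 0.0239]
eef_rot: [-179.9, -0.1, 179.5]
wrist_force: [-3.7, -0.2, 0.8]
grip_width: 0.169
```

Request:
send_rows:
  targets:
    - {"xyz": [-0.0015, 0, 0], "twist": [0, 0, 0]}
    - {"xyz": [-0.0015, 0, 0], "twist": [0, 0, 0]}
    - {"xyz": [0, 0, 0], "twist": [0, 0, 0]}
    - {"xyz": [0, 0, 0], "twist": [0, 0, 0]}

```text
clock: 29.25
ee_pos: [0.582, 0.101, 0.0239]
eef_rot: [-179.9, -0.1, 179.5]
wrist_force: [-5.4, -0.6, 1.2]
grip_width: 0.17
```

Request:
send_rows:
  targets:
    - {"xyz": [-0.001, 0, 0], "twist": [0, 0, 0]}
    - {"xyz": [-0.001, 0, 0], "twist": [0, 0, 0]}
    - {"xyz": [0, 0, 0], "twist": [0, 0, 0]}
    - {"xyz": [0, 0, 0], "twist": [0, 0, 0]}

```text
clock: 29.65
ee_pos: [0.5836, 0.101, 0.0238]
eef_rot: [-179.9, -0.1, 179.5]
wrist_force: [-6.7, 0.1, 2.0]
grip_width: 0.165
```

Request:
send_rows:
  targets:
    - {"xyz": [-0.001, 0, 0], "twist": [0, 0, 0]}
    - {"xyz": [-0.001, 0, 0], "twist": [0, 0, 0]}
    - {"xyz": [0, 0, 0], "twist": [0, 0, 0]}
    - {"xyz": [0, 0, 0], "twist": [0, 0, 0]}

```text
clock: 30.05
ee_pos: [0.5852, 0.101, 0.0238]
eef_rot: [-179.9, -0.2, 179.5]
wrist_force: [-7.0, 1.1, 2.8]
grip_width: 0.172
```

Request:
send_rows:
  targets:
    - {"xyz": [-0.001, 0, 0], "twist": [0, 0, 0]}
    - {"xyz": [0, 0, 0], "twist": [0, 0, 0]}
    - {"xyz": [0, 0, 0], "twist": [0, 0, 0]}
    - {"xyz": [0, 0, 0], "twist": [0, 0, 0]}

```text
clock: 30.45
ee_pos: [0.5859, 0.101, 0.0238]
eef_rot: [-179.9, -0.2, 179.6]
wrist_force: [-8.0, 0.6, 2.8]
grip_width: 0.166
```

Request:
send_rows:
  targets:
    - {"xyz": [-0.001, 0, 0], "twist": [0, 0, 0]}
    - {"xyz": [-0.0005, 0, 0], "twist": [0, 0, 0]}
    - {"xyz": [0, 0, 0], "twist": [0, 0, 0]}
    - {"xyz": [0, 0, 0], "twist": [0, 0, 0]}

```text
clock: 30.85
ee_pos: [0.586, 0.101, 0.0237]
eef_rot: [-179.9, -0.3, 179.6]
wrist_force: [-10.5, 0.7, 4.8]
grip_width: 0.17
```

```bash
python3 - <<'E'
from rows import *
st=r.read_state();print(st["ee_pos"],st["wrist_force"])
c=r.camera("wrist");crop(c,"w23.png",180,190,160,130,5)
c=r.camera("scene");crop(c,"s23.png",270,180,110,90,7)
c=r.camera("side");crop(c,"d23.png",235,105,110,110,6)
E
```

```text
[0.58598239 0.10097805 0.02367428] [-10.48939208   0.68093962   4.81682663]
```

View pics/w23.png

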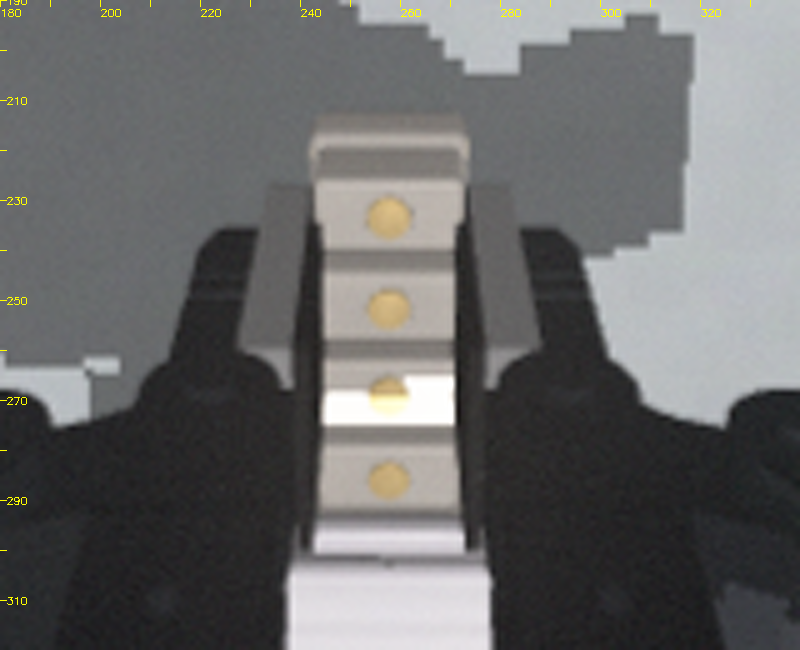

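View pics/s23.png

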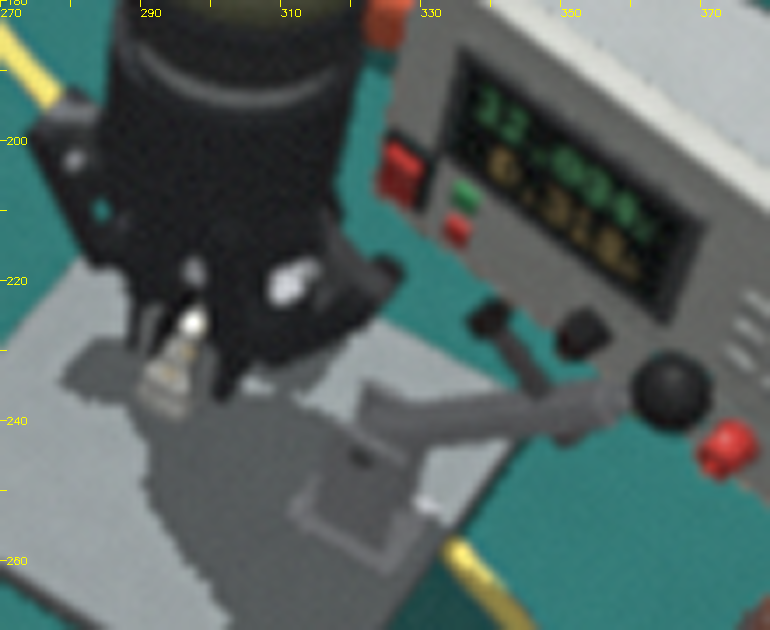

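View pics/d23.png

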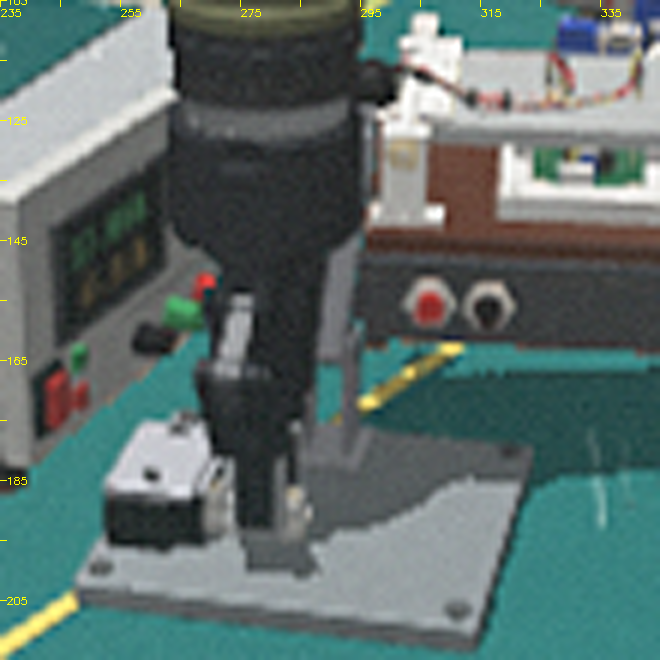

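The stop is reached: the last 1.5 mm of command moved the tool only 0.1 mm, while the push rose from 8.0 to 10.5 N, above the spring's 7.2 N. The fifth terminal is under the lip and the clamp leans back. I'll add slight extra pressure, settle, and check before handing in.

Request:
send_rows:
  targets:
    - {"xyz": [-0.0007, 0, 0], "twist": [0, 0, 0]}
    - {"xyz": [0, 0, 0], "twist": [0, 0, 0]}
    - {"xyz": [0, 0, 0], "twist": [0, 0, 0]}
    - {"xyz": [0, 0, 0], "twist": [0, 0, 0]}
    - {"xyz": [0, 0, 0], "twist": [0, 0, 0]}
    - {"xyz": [0, 0, 0], "twist": [0, 0, 0]}
    - {"xyz": [0, 0, 0], "twist": [0, 0, 0]}
    - {"xyz": [0, 0, 0], "twist": [0, 0, 0]}

```text
clock: 31.8
ee_pos: [0.586, 0.101, 0.0237]
eef_rot: [-179.9, -0.4, 179.6]
wrist_force: [-10.4, -0.1, 5.5]
grip_width: 0.165
```

```bash
python3 - <<'E'
from bench import r
print(r.finish_job()); st=r.read_state(); print(st["clock"],st["ee_pos"],st["wrist_force"],st["grip_width"])
E
```

```text
the job is handed in; nothing more can be done
None
the job is handed in; nothing more can be done
```

I handed the job in at 31.8 s with the clamp arm leaning back and the strip pressed home, still gripped. No verdict is reported, so this rests on my own last checks.

**Clamp arm:** My first try, gripping the ball, let it slip, and I abandoned a second when the ball crept to the edge of the pads. I then scooped the arm up from below with the shut fingers and pushed it over centre. The last scene picture shows it leaning back.

**Strip:** My first turn ran joint 6 into its range limit and took the gripper off course, close to the power supply. The end readings showed no contact force, and I retraced that path. I then put the strip down in the lane the other way round, regripped it behind the middle and pushed it in.

**Last checks:**
- **Push:** it rose from 3.7 N at first touch to 8 N, then to a steady 10.4 N with no further travel. That is above the spring's 7.2 N, so the strip is on the stop.
- **Position:** the tool stood at x = 0.586, where I expected it to be with the strip home.
- **Strip:** the wrist camera showed it straight, screws up, with its front terminal under the lip.
- **Bystanders:** I saw no sign of any being moved, but I did not measure their final positions.

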